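Wedge a carving fast in the bench vice

ROBOT

A 6-joint arm with a two-finger parallel gripper is mounted at the origin on the work surface. World frame = base frame: x ahead of the robot, y to its left, z up, the work surface at z = 0. Lengths are in mm, angles in rad, forces in N, time in s.
With the tool pointing down it reaches from about 350 to 875 mm from the base axis. Payload 4.2 kg.
Tool frame: the origin (TCP) lies on the front face of the gripper's body, between the roots of the fingers; the fingertips stand ahead of it and the grasp point (between the pads) lies 54 mm ahead of it (bot.tips_ahead is the z of the fingertips in the tool frame, in mm); z points along the fingers, y is the direction in which the jaws open and shut (so a half turn about z gives the same grasp; the last joint's range is limited). The gripper opens to 85 mm and grips with 20 to 120 N. Pads are 22 mm wide; open, the fingers measure 114 mm over their backs; the gripper's body (76 mm by 85 mm) begins 54 mm behind the grasp point. The pads swing forward as they close: fully open they stand 13 mm farther back than shut.
Start: joints at [-1.083, 0.385, 0.008, 0, -1.194, -0.259], TCP at [141.773, -608.687, 303.912] pointing down, gripper open.
Joint ranges: [-3.14, 3.14], [-1.21, 2.06], [-1.07, 1.41], [-3.16, 2.05], [-2.99, -0.16], [-3.1, 3.1]. Speed limits (rad/s): [2.79, 2.79, 3.14, 3.14, 3.14, 3.14].

INTERFACE

Orientations are given as a rotation vector (axis times angle).
In Python, from station import bot gives the robot as it stands.
- The arm moves only by the shell command python3 -m creep 'ROWS' [FORCE]. ROWS is JSON, a list of rows, each an object with "twist": the turn, a rotation vector about the tool's x, y, z in degrees, a list of three; "delta_pos": the shift along the tool's x, y, z in m, a list of three; "gripper": the opening, from 0 (shut) to 1 (fully open). A call has 1 to 12 rows; each row is the pose to reach, as a shift and turn from the pose commanded when the call began, along the tool's axes at that moment; what a row does not reach only later rows make up. A row lasts 1/12 s, in which the tool goes at most 41.7 mm and 7.16 degrees, less where a joint would pass 70% of its speed; a pose out of reach is approached as far as the arm can. A call with a gripper value outside its range is refused whole. The fingers move at their own pace and stop on an object; FORCE is the grip in N (left out, the last holds). Time passes only in rows, so rows that repeat a pose let the fingers close. It gives the time, the measured TCP pose, the force and the opening at its end, in the units of the state.
- bot.state(): the state, without advancing time (a new reading comes with each control period).
- bot.get_image(name): name is "scene" or "top"; returns a dict with "frame" (384x512x3 uint8, red, green, blue), "intrinsics" (3x3 intrinsics, pixels), "dist" ([k1, k2, p1, p2, k3] as OpenCV has them; the pictures are not rectified), "eye" and "orientation" of the camera in the world. Camera axes: x right, y up, looking along -z (the intrinsics and any distortion apply to the point x, -y, -z); pixel columns grow to the right and rows downward; lengths in mm; the calibration is good to about 2 mm. A picture is of the moment at which its call begins. There is no depth.
- bot.close_job(): hands the job in, once; it reports no verdict.
The state is a dict: "clock": time; "qpos": joint angles; "qvel": joint speeds; "tau": joint torques, N m; "tcp_pos": TCP position; "eef_rot": TCP orientation; "wrist_force": force on the tool from outside, world axes, zero at the start; "ft_torque": the same for the moment, N m; "opening": finger opening in mm.
Only numpy, scipy, OpenCV 4.12 (cv2) and the standard library are available. Lean on these libraries where they do the work, as an engineer would, in place of code of your own. Each camera call takes 0.05 s, during which the arm holds its last target.

TASK

First lock the vice's sliding jaw where it stands by turning its clamp knob clockwise about a quarter turn, to the stop. Then fill the gap between the carved bracket and the jaw: stand plywood spacers from the rack in it against the bracket, one or two as it needs, and push the wooden wedge down beside them, its sloped face to the jaw, until the stack is jammed tight between jaw and bracket. Finish holding the wedge: do not let go of it, keep gripping and pressing it down firmly, and leave everything else on the bench as it is.

Things in the scene. Friction and masses are not known exactly. Their poses are not given: they have to be found in the camera images.
- vice: Fixed wooden bench vice: base board 130 x 300 x 18 mm on the bench, end stop (90 mm wide, 80 to 100 mm above the bench) at its +y end. Origin: centre of the board's underside; the jaw slides along the vice's y axis; z up. The board's top, on which bracket, spacers and wedge stand, is 18 mm above the origin.
- jaw: Sliding jaw of the vice, axes as the vice's: wooden face plate 36 mm wide (x), 55 mm tall above the board, then a dark steel carriage 80 mm wide, 28 mm tall, 47 to 113 mm behind the origin, with the knob on it. Its face looks to +y and leans back 17 degrees, so the gap is 16.8 mm wider at the top. Origin: centre of the face's lower edge, on the board's top.
- jaw_face (a point): Same point as the jaw's origin. The gap at the board is the distance along the vice's y from here to the bracket's -y face (13 to 34 mm at the start). Unlocked, the jaw slides under about 3 N; with the knob at its stop it holds over 30 N. It may not shift more than 8 mm from its start.
- knob (a joint): Clamp knob on the jaw, rad: starts 0 to 0.3 (jaw free), grows as the knob turns clockwise seen from above, begins to bite at 0.5, stop at 1.5. Turn it above 1.3; takes about 0.2 N m and stays where left. At 0 its grip bar lies along the vice's y axis.
- knob_grip (a point): On the knob's vertical axis, at the height to grip its black bar: bar 14 mm thick, 46 mm long, 26 mm tall, this point 13 mm below its top and 26 mm above the carriage's top. It lies 80 mm behind the jaw's origin along -y.
- bracket: Carved limewood bracket, the work, loose, 350 g, standing on the vice board against the end stop. Origin: centre of its underside. It runs 35 mm each way along y: its -y face, flat, vertical, 36 mm wide and 60 mm tall, is 35 mm from the origin towards the jaw; the part next to the stop is 62 mm wide and 72 mm tall.
- spacer_a: Plywood spacer plate, loose, 30 g, 50 mm wide (its x), 10 mm thick (its y), 70 mm tall, upright in a slot of the rack. Origin: centre of its underside. Grip it across its 50 mm width, whose ends overhang the 40 mm wide rack walls and the 36 mm wide jaw and bracket.
- spacer_b: A second, identical plywood spacer (50 x 10 x 70 mm), in the next slot of the rack, 44 mm from the first. Take up any slack: a stiff arm that only presses straight down can leave the spacers loose, so push spacers and wedge sideways to the bracket until they resist (3 to 8 N), then press the wedge on, down and a little towards the bracket, so that jaw and stack are both loaded.
- wedge: Limewood wedge, loose, 50 g, thin end down in the rack: 50 mm wide (its x), 80 mm tall, 14.5 mm thick at its foot, 39 mm at its top. Origin: centre of its foot. Its +y face is flat and upright, 7.25 mm from the origin; its -y face slopes outward going up, by the same 17 degrees as the jaw's.
- wedge_grip (a point): Place to grip the wedge across its 50 mm width: y = -6 mm, z = 52 mm from its origin. Between spacer and jaw it jams, clear of the board, if 1 to 14 mm of gap (at the board) are left; its foot then stands (14.5 mm - gap left) / 0.306 above the board. With more gap it drops to the board and stays loose: add the other spacer. Press with 10 to 20 N.
- rack: Fixed wooden rack, base 85 x 190 x 10 mm, with low slot walls (40 mm wide in x, up to 32 mm above the bench) that hold the two spacers (y = +66 and +22 mm), the wedge (y = -20 mm) and the scraper (y = -78 mm). Origin: centre of its underside; the pieces stand 10 mm above it, their axes parallel to the rack's.
- scraper: Bystander: thin steel scraper plate 56 x 4.5 x 45 mm upright in the rack's last slot; origin under its centre.
- glue_jar: Bystander: white plastic jar, 52 mm across, 70 mm tall, beside the vice; origin under its centre.
- sanding_block: Bystander: cork block 60 x 36 x 28 mm beyond the rack; origin under its centre.
- finial: Bystander: turned limewood finial, 48 mm across, 72 mm tall, beyond the rack; origin under its centre.
- mallet: Bystander: wooden mallet lying at the left side, handle towards the robot.
- pot: Bystander: white cup, 64 mm across, 60 mm tall, at the right side; origin under its centre.

How it is judged:
By the outcome, as a careful person would: the job done as asked, in the order asked, and still so for the second after the job is handed in, while the arm keeps its last pose, push and grip.
It also fails if it takes over 72 s, if anything falls off the work surface, if the arm or the gripper's body presses on something with over 40 N, if the wrist force passes 120 N, or if a joint passes its speed limit or range.

## Working session

There is one attempt and no reset: what is moved stays moved. The work goes in short steps, Python scripts to look and compute and a shell command to move; the robot and the scene stay as the last step left them, time stands still between calls to the robot, and variables do not carry over. Pictures are saved under pics/ and viewed, and the job is handed in when it is done.

```bash
ls; mkdir -p pics
python3 - <<'E'
from station import bot
import cv2
s=bot.state(); print(s); print(bot.tips_ahead)
for n in("scene","top"):
    d=bot.get_image(n); cv2.imwrite(f"pics/{n}0.png",d["frame"][:,:,::-1])
    print(n,d["intrinsics"],d["dist"],d["eye"],d["orientation"])
E
```

```text
pics
{'clock': 0.0, 'qpos': array([-1.08339688e+00,  3.85546834e-01,  6.59246185e-03, -5.21239638e-04,
       -1.19398137e+00, -2.58614724e-01]), 'qvel': array([ 6.42875303e-04, -9.08986069e-04, -1.62022965e-03,  1.61866489e-04,
        1.91306449e-03,  7.06992525e-05]), 'tau': array([ 3.24490429e-04, -3.92287517e+01,  1.88394803e+01,  4.18605477e+00,
       -4.67700243e-03, -9.47536194e-06]), 'tcp_pos': array([ 141.68265704, -608.27894641,  302.81091605]), 'eef_rot': array([ 0.35825315, -3.12076651, -0.00340646]), 'wrist_force': array([-0.13967286, -0.25234154,  0.26203635]), 'ft_torque': array([0.02304088, 0.02259985, 0.01712284]), 'opening': 85.4479324788065}
72.6
scene [[496.25688143   0.         263.26941546]
 [  0.         496.25688143 190.71972006]
 [  0.           0.           1.        ]] [-0.04997858  0.          0.          0.          0.        ] [1196.67695314  659.79963448  999.0776145 ] [0.36961217 0.91922837 2.21986943]
top [[396.376205     0.         257.79049196]
 [  0.         396.376205   190.59562732]
 [  0.           0.           1.        ]] [-0.13972545  0.          0.          0.          0.        ] [ 408.713125     13.89876751 1278.55662875] [ 0.1052648  -0.12707627 -1.58343757]
```

View pics/scene0.png

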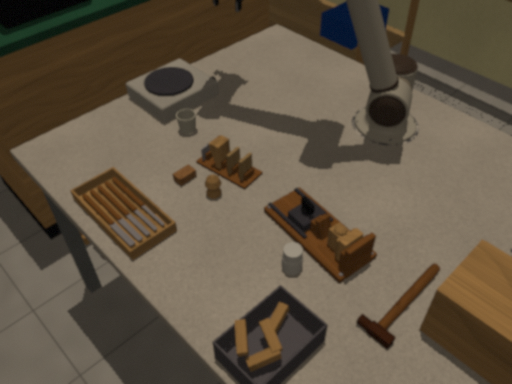

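View pics/top0.png

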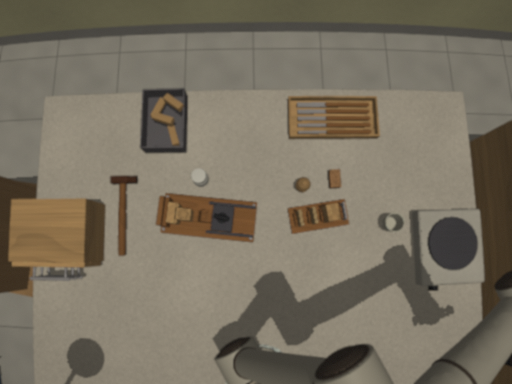

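The scene view shows the vice at about (320,232) and the rack at (230,162). In the top view the vice is at (207,217), with its jaw to the right, and the rack is at (318,216). I'll enlarge both.

```bash
cat > h.py <<'E'
from station import bot
import cv2, numpy as np
from scipy.spatial.transform import Rotation as R
class Cam:
    def __init__(s,n):
        d=bot.get_image(n); s.f=d["frame"]; s.K=np.array(d["intrinsics"],float); s.D=np.array(d["dist"],float)
        s.e=np.array(d["eye"],float); s.R=R.from_rotvec(d["orientation"]).as_matrix()
        s.Rc=np.diag([1,-1,-1.])@s.R.T
    def proj(s,P):
        P=np.atleast_2d(np.array(P,float))
        return cv2.projectPoints(P,cv2.Rodrigues(s.Rc)[0],-s.Rc@s.e,s.K,s.D)[0][:,0]
    def onz(s,uv,z):
        n=cv2.undistortPoints(np.array(uv,float).reshape(-1,1,2),s.K,s.D)[:,0]
        d=np.c_[n,np.ones(len(n))]@s.Rc
        return s.e+d*((z-s.e[2])/d[:,2])[:,None]
    def crop(s,name,u0,v0,u1,v1,k,pts=None):
        c=cv2.resize(s.f[v0:v1,u0:u1,::-1],None,fx=k,fy=k,interpolation=cv2.INTER_CUBIC)
        if pts is not None:
            for p in s.proj(pts): cv2.circle(c,(int(round((p[0]+.5-u0)*k-.5)),int(round((p[1]+.5-v0)*k-.5))),2,(0,255,0),-1)
        for u in range((u0+9)//10*10,u1,10): cv2.putText(c,str(u),((u-u0)*k,8),0,.3,(255,0,255),1); cv2.line(c,((u-u0)*k,10),((u-u0)*k,14),(255,0,255),1)
        for v in range((v0+9)//10*10,v1,10): cv2.putText(c,str(v),(0,(v-v0)*k+4),0,.3,(255,0,255),1)
        cv2.imwrite("pics/"+name,c)
E
python3 - <<'E'
from h import *
t=Cam("top"); s=Cam("scene")
t.crop("t1.png",150,185,265,250,6.956 and 6); t.crop("t2.png",280,160,360,240,7)
s.crop("s1.png",255,180,385,285,6); s.crop("s2.png",165,130,270,200,7)
E
```

```text
(no output)
```

View pics/t1.png

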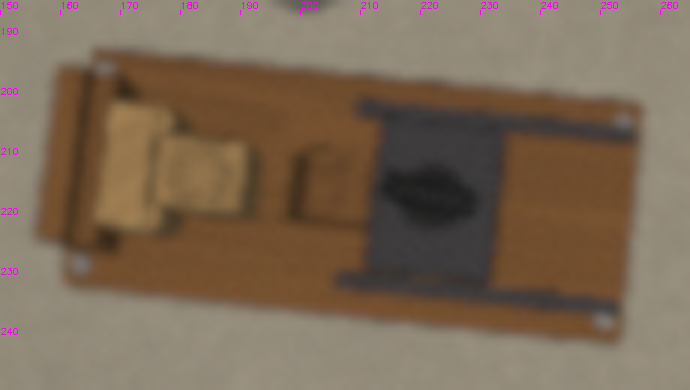

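View pics/t2.png

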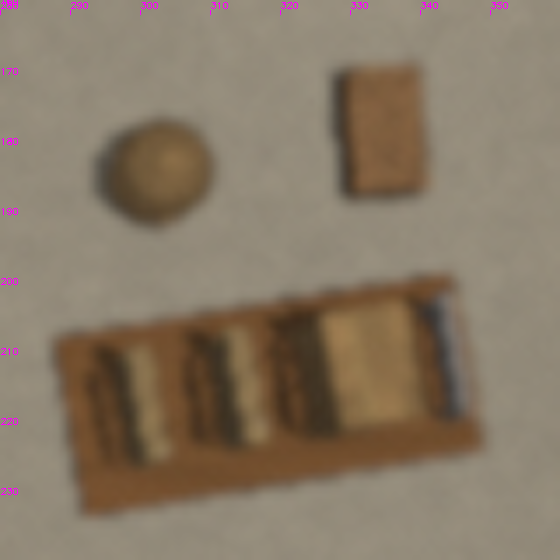

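View pics/s1.png

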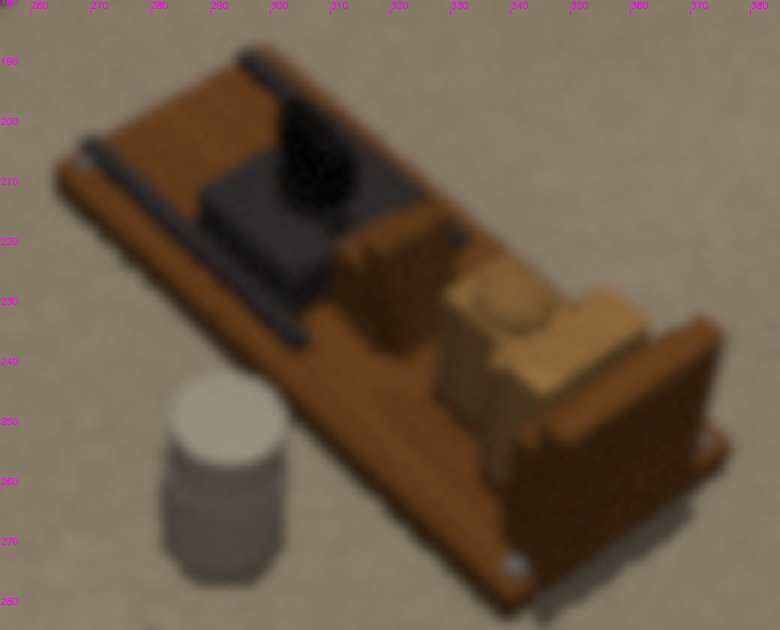

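View pics/s2.png

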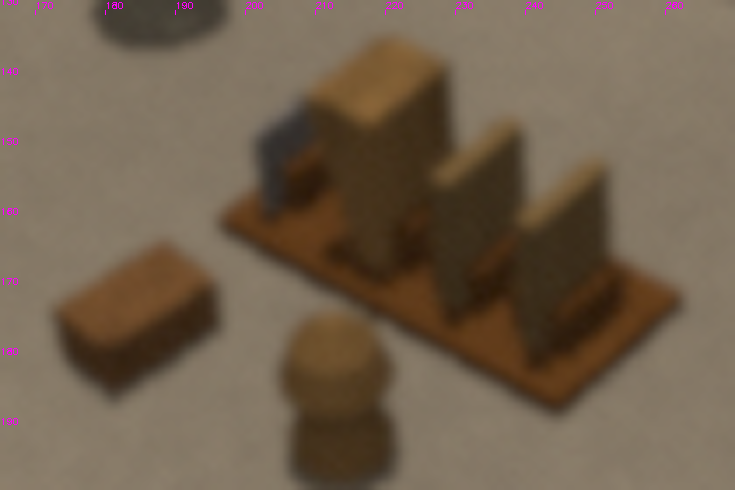

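```bash
cat > fit.py <<'E'
from h import *
from scipy.optimize import least_squares
def T(k,o):  # crop px -> image px
    return lambda x,y:((x+.5)/k-.5+o[0],(y+.5)/k-.5+o[1])
def pose(p,L):
    L=np.atleast_2d(np.array(L,float)); c,s=np.cos(p[2]),np.sin(p[2])
    return np.c_[p[0]+c*L[:,0]-s*L[:,1],p[1]+s*L[:,0]+c*L[:,1],L[:,2]]
E
cat > f1.py <<'E'
from fit import *
t=Cam("top"); s=Cam("scene")
a=T(6,(150,185)); b=T(6,(255,180))
# params: vice x,y,yaw ; jaw y ; bracket y ; top shift xy; scene shift
TB=[((65,150,18),a(92,50)),((65,-150,18),a(642,103)),((-65,-150,18),a(620,343)),((-65,150,18),a(65,287))]
SB=[((65,-150,18),b(57,170)),((-65,-150,18),b(265,45)),((-65,150,18),b(728,447)),((65,150,18),b(508,600))]
def res(p,full=False):
    r=[]
    for c,Ls,o in((t,TB,p[3:5]),(s,SB,p[5:7])):
        L=[l for l,_ in Ls]; m=np.array([x for _,x in Ls])
        r.append(c.proj(pose(p,L)+np.r_[o,0])-m)
    r=np.vstack(r)
    if full: print(r.round(2))
    return np.r_[r.ravel(),np.array(p[3:7])/3]
q=least_squares(res,[450,170,-.1,0,0,0,0]); p=q.x; print(p); res(p,True)
def inv(W):
    d=W[:,:2]-p[:2]; c,si=np.cos(p[2]),np.sin(p[2]); return np.c_[c*d[:,0]+si*d[:,1],-si*d[:,0]+c*d[:,1]]
def vt(uv,z): return inv(t.onz(uv,z)-np.r_[p[3:5],0]).round(1)
def vs(uv,z): return inv(s.onz(uv,z)-np.r_[p[5:7],0]).round(1)
print("bracket face top corners T",vt([a(250,145),a(246,213)],78))
print("bracket big top corners T",vt([a(112,100),a(98,230),a(168,110)],90))
print("stop top near edge T",vt([a(95,70),a(72,245)],100))
print("jaw lower edge T",vt([a(293,155),a(288,218)],18)," upper", vt([a(312,148),a(305,222)],73))
print("carriage T",vt([a(384,108),a(503,122),a(365,268),a(488,285)],46))
print("knob T",vt([a(382,184),a(476,206)],85), vt([a(430,196)],85))
print("jaw S low",vs([b(405,358)],18)," top",vs([b(378,262),b(457,215)],73))
print("bracket S top",vs([b(440,292),b(497,345),b(505,260)],78)," low",vs([b(436,392)],18))
print("knob S",vs([b(290,100),b(350,160)],85))
E
python3 f1.py
```

```text
[ 5.14050793e+02  1.54858614e+02 -1.15471272e-01 -8.71821189e-01
 -9.29241479e-01  8.71829934e-01  9.29243164e-01]
[[-0.2  -0.65]
 [ 0.58 -0.16]
 [ 0.18  0.45]
 [-0.91 -0.  ]
 [-1.77 -0.76]
 [ 0.2  -0.57]
 [ 1.38 -0.5 ]
 [ 0.07  0.77]]
bracket face top corners T [[ 15.6  47.7]
 [-18.9  45.5]]
bracket big top corners T [[ 30.1 118.4]
 [-35.9 117. ]
 [ 27.9  89.3]]
stop top near edge T [[ 43.3 126.7]
 [-45.1 126.8]]
jaw lower edge T [[ 17.8  34. ]
 [-15.8  32.7]]  upper [[ 17.8  16.7]
 [-20.1  15.9]]
carriage T [[ 44.8 -14.6]
 [ 43.7 -77.2]
 [-39.1 -14.2]
 [-41.3 -78.5]]
knob T [[  2.2 -22.3]
 [ -4.  -70.6]] [[ -1.3 -47. ]]
jaw S low [[12.6 31.7]]  top [[ 21.   17.8]
 [-22.7  18.6]]
bracket S top [[ 15.1  48.3]
 [ 16.   82.8]
 [-17.8  51.9]]  low [[14.7 53.4]]
knob S [[ -3.2 -66.8]
 [ -0.1 -24.6]]
```

```bash
cat > f2.py <<'E'
from fit import *
t=Cam("top"); s=Cam("scene")
a=T(7,(280,160)); b=T(7,(165,130))
W=[(25,7.25-20,90),(25,-31.75-20,90),(-25,-31.75-20,90),(-25,7.25-20,90)]
def sp(y): return [(25,y+5,80),(25,y-5,80),(-25,y-5,80),(-25,y+5,80)]
TB=list(zip([(42.5,95,10),(42.5,-95,10),(-42.5,-95,10),(-42.5,95,10)],[a(53,340),a(455,275),a(484,447),a(83,515)]))
TB+=list(zip(sp(66),[a(128,347),a(152,347),a(172,458),a(147,465)]))+list(zip(sp(22),[a(226,330),a(250,326),a(270,440),a(245,445)]))+list(zip(W,[a(319,310),a(410,300),a(428,418),a(340,433)]))
SB=list(zip([(42.5,-95,10),(42.5,95,10),(-42.5,95,10)],[b(218,222),b(556,400),b(682,298)]))
SB+=list(zip(sp(66),[b(530,232),b(515,220),b(595,153),b(608,163)]))+list(zip(sp(22),[b(445,190),b(430,180),b(510,115),b(523,125)]))+list(zip(W,[b(372,127),b(307,90),b(388,35),b(450,65)]))
V=[-.87,-.93,.87,.93]
def res(p,full=False):
    r=[]
    for c,Ls,o in((t,TB,p[3:5]),(s,SB,p[5:7])):
        L=[l for l,_ in Ls]; m=np.array([x for _,x in Ls])
        r.append(c.proj(pose(p,L)+np.r_[o,0])-m)
    r=np.vstack(r)
    if full: print(r.round(2).tolist())
    return np.r_[r.ravel(),np.array(p[3:7])/3]
q=least_squares(res,[500,-150,.1,0,0,0,0]); p=q.x; print(p.round(3)); res(p,True)
def inv(W):
    d=W[:,:2]-p[:2]; c,si=np.cos(p[2]),np.sin(p[2]); return np.c_[c*d[:,0]+si*d[:,1],-si*d[:,0]+c*d[:,1]]
def vt(x,z): return inv(t.onz(x,z)-np.r_[p[3:5],0]).round(1).tolist()
def vs(x,z): return inv(s.onz(x,z)-np.r_[p[5:7],0]).round(1).tolist()
for n,i,z in(("base",0,10),("a",4,80),("b",8,80),("w",12,90)):
    print(n,vt([x for _,x in TB[i:i+4]],z))
for n,i,z in(("base",0,10),("a",3,80),("b",7,80),("w",11,90)):
    print(n,vs([x for _,x in SB[i:i+(3 if n=='base' else 4)]],z))
for n,l in(("a",(0,66,0)),("b",(0,22,0)),("w",(0,-20,0)),("wg",(0,-26,0))): print(n,pose(p,[l]).round(1))
st=bot.state(); print(R.from_rotvec(st["eef_rot"]).as_matrix().round(3))
t.crop("t3.png",280,190,360,240,9,pose(p,[x for x,_ in TB])); s.crop("s3.png",165,130,270,200,7,pose(p,[x for x,_ in SB])+np.r_[p[5:7],0])
E
python3 f2.py
```

```text
[ 5.12758e+02 -1.97534e+02  1.40000e-01 -1.96000e-01 -1.41900e+00
  1.96000e-01  1.41900e+00]
[[-0.0, -0.85], [-0.15, -0.63], [0.48, 0.56], [0.09, 0.27], [-0.04, 0.15], [-0.25, -0.36], [-0.32, -0.0], [0.02, -0.48], [0.1, 0.34], [-0.13, 0.4], [-0.14, 0.28], [0.22, 0.08], [0.1, 0.81], [-0.43, 0.25], [-0.03, -0.41], [0.02, -0.51], [-0.56, -0.73], [0.06, 1.06], [0.49, -0.54], [0.34, -0.1], [-0.29, 0.15], [-0.41, 0.43], [0.48, 0.41], [0.44, -0.48], [-0.11, -0.48], [-0.15, -0.23], [0.66, -0.29], [0.05, 0.22], [-0.85, 0.15], [-0.87, -0.65], [0.39, 0.21]]
base [[39.8, 95.5], [40.4, -95.1], [-40.5, -93.8], [-41.6, 95.1]]
a [[25.4, 70.8], [23.8, 60.4], [-25.2, 60.0], [-26.4, 71.3]]
b [[26.1, 27.1], [26.2, 16.4], [-24.2, 16.4], [-24.6, 27.6]]
w [[27.5, -12.9], [25.5, -53.2], [-26.2, -51.6], [-26.5, -12.4]]
base [[43.9, -91.4], [39.3, 92.1], [-39.8, 95.3]]
a [[25.9, 70.5], [24.0, 61.2], [-27.2, 60.7], [-25.6, 68.8]]
b [[27.3, 27.4], [26.4, 18.6], [-24.5, 18.0], [-22.9, 26.3]]
w [[24.4, -13.5], [23.0, -50.3], [-24.3, -47.7], [-25.0, -14.3]]
a [[ 503.6 -132.2    0. ]]
b [[ 509.7 -175.7    0. ]]
w [[ 515.5 -217.3    0. ]]
wg [[ 516.4 -223.3    0. ]]
[[-0.974 -0.227 -0.   ]
 [-0.227  0.974  0.   ]
 [ 0.     0.    -1.   ]]
```

The fits agree to within about 1 px. The gap is about 14 mm, so it takes one spacer, and the knob is at about 0.1 rad. Next is a helper that tracks the commanded pose and converts targets to tool axes.

```bash
cat > plan.py <<'E'
# usage: plan.py goto x y z az | rec dx dy dz rx ry rz   (tool axes; m, deg) ; az= azimuth of tool y, deg
import sys,json,os
import numpy as np
from scipy.spatial.transform import Rotation as R
F="cmd.json"
def Rot(az):
    a=np.radians(az); y=np.array([np.cos(a),np.sin(a),0]); z=np.array([0,0,-1.]); return np.c_[np.cross(y,z),y,z]
if os.path.exists(F): c=json.load(open(F)); P=np.array(c["P"]);M=np.array(c["M"])
else: P=np.array([141.773,-608.687,303.912]); M=Rot(103.1)
k=sys.argv[1]; v=[float(x) for x in sys.argv[2:]]
if k=="goto":
    d=M.T@(np.array(v[:3])-P)/1000; a=R.from_matrix(M.T@Rot(v[3])).as_rotvec(degrees=True)
    print("delta",d.round(4).tolist(),"twist",a.round(1).tolist())
if k=="rec":
    P=P+M@np.array(v[:3])*1000; M=M@R.from_rotvec(v[3:],degrees=True).as_matrix()
    json.dump({"P":P.tolist(),"M":M.tolist()},open(F,"w"))
print("cmd",P.round(1).tolist(),"az",np.degrees(np.arctan2(M[1,1],M[0,1])).round(1))
E
python3 plan.py goto 340 -220 260 135
python3 - <<'E'
from station import bot
from scipy.spatial.transform import Rotation as R
print(R.from_rotvec(bot.state()["eef_rot"]).as_matrix()[:,1])
E
```

```text
delta [-0.2812, 0.3336, 0.0439] twist [0.0, 0.0, -31.9]
cmd [141.8, -608.7, 303.9] az 103.1
[-2.26767934e-01  9.73948775e-01  2.95413789e-04]
```

```bash
python3 -m creep '[{"twist":[0,0,-2],"delta_pos":[-0.01,0.012,0.002],"gripper":1},{"twist":[0,0,-5],"delta_pos":[-0.03,0.036,0.005],"gripper":1},{"twist":[0,0,-9],"delta_pos":[-0.055,0.066,0.01],"gripper":1},{"twist":[0,0,-12],"delta_pos":[-0.081,0.096,0.014],"gripper":1},{"twist":[0,0,-15],"delta_pos":[-0.107,0.127,0.018],"gripper":1},{"twist":[0,0,-18],"delta_pos":[-0.133,0.158,0.022],"gripper":1},{"twist":[0,0,-21],"delta_pos":[-0.158,0.188,0.026],"gripper":1},{"twist":[0,0,-24],"delta_pos":[-0.183,0.218,0.03],"gripper":1},{"twist":[0,0,-27],"delta_pos":[-0.209,0.248,0.034],"gripper":1},{"twist":[0,0,-29],"delta_pos":[-0.234,0.278,0.038],"gripper":1},{"twist":[0,0,-31],"delta_pos":[-0.258,0.307,0.042],"gripper":1},{"twist":[0,0,-32],"delta_pos":[-0.281,0.334,0.044],"gripper":1}]'; python3 plan.py rec -.281 .334 .044 0 0 -32;  python3 plan.py goto 508.6 108.2 200 167.7
python3 -c "
from station import bot;print(bot.state()['qpos'])"
```

```text
clock: 1.4
tcp_pos: [339.9, -217.7, 259.9]
eef_rot: [-1.207, 2.9, -0.0]
wrist_force: [1.1, -0.9, -0.5]
opening: 85.3
cmd [339.8, -219.7, 259.9] az 135.1
delta [-0.3514, 0.1119, 0.0599] twist [0.0, 0.0, -32.6]
cmd [339.8, -219.7, 259.9] az 135.1
[-1.62781021e-01  4.19369234e-02 -5.63186241e-01 -1.55080200e-04
 -9.65084409e-01 -6.18829298e-01]
```

```bash
python3 -m creep '[{"twist":[0,0,-2],"delta_pos":[-0.015,0.005,0.0],"gripper":1},{"twist":[0,0,-5],"delta_pos":[-0.04,0.012,0.005],"gripper":1},{"twist":[0,0,-9],"delta_pos":[-0.075,0.024,0.01],"gripper":1},{"twist":[0,0,-12],"delta_pos":[-0.112,0.035,0.018],"gripper":1},{"twist":[0,0,-16],"delta_pos":[-0.15,0.047,0.025],"gripper":1},{"twist":[0,0,-20],"delta_pos":[-0.188,0.06,0.032],"gripper":1},{"twist":[0,0,-24],"delta_pos":[-0.225,0.072,0.04],"gripper":1},{"twist":[0,0,-27],"delta_pos":[-0.262,0.083,0.047],"gripper":1},{"twist":[0,0,-29],"delta_pos":[-0.3,0.095,0.055],"gripper":1},{"twist":[0,0,-31],"delta_pos":[-0.33,0.105,0.06],"gripper":1},{"twist":[0,0,-32.6],"delta_pos":[-0.351,0.112,0.06],"gripper":1},{"twist":[0,0,-32.6],"delta_pos":[-0.351,0.112,0.06],"gripper":1}]'; python3 plan.py rec -.351 .112 .06 0 0 -32.6
python3 -c "
from station import bot;print(bot.state()['qpos'],bot.state()['tcp_pos'])
from h import *
t=Cam('top'); s=Cam('scene')
t.crop('t4.png',150,160,265,250,6); s.crop('s4.png',255,150,385,250,6)
"
```

```text
clock: 2.4
tcp_pos: [510.3, 111.7, 199.6]
eef_rot: [-1.976, 2.44, -0.001]
wrist_force: [0.8, -0.3, -0.9]
opening: 85.5
cmd [508.2, 108.0, 199.9] az 167.7
[ 5.26585795e-01  3.15455123e-01 -3.88542792e-01  8.59178100e-04
 -8.64906114e-01 -7.36727244e-01] [510.31340034 111.65459879 199.61165797]
```

View pics/t4.png

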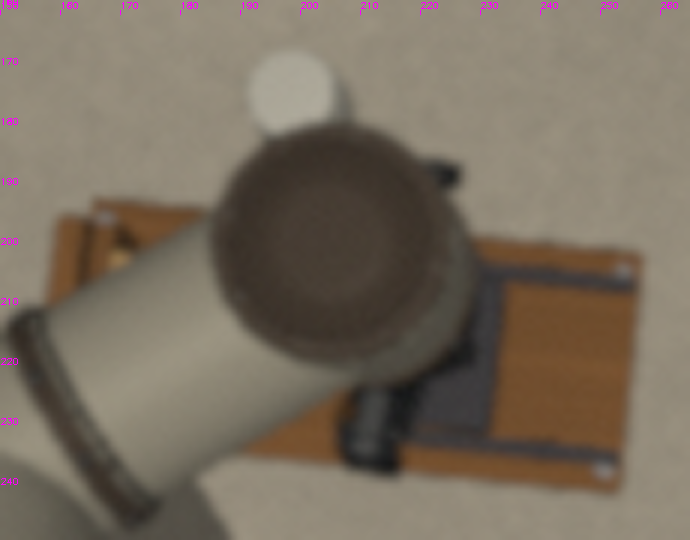

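View pics/s4.png

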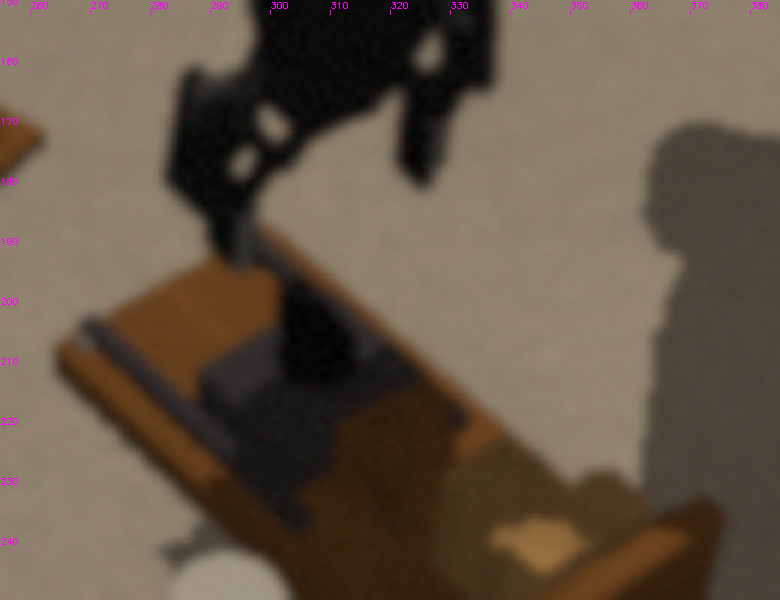

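The gripper is above the knob. In the scene view its fingertips are at about (294.5,194.5) and (325.7,181). I'll use the known TCP to check the cameras' bias.

Run:
```python
from h import *
st=bot.state(); print(st['tcp_pos'],st['qvel'].round(3))
s=Cam("scene")
M=R.from_rotvec(st['eef_rot']).as_matrix()
for th in (59,66,72.6):
    for y in (42.7,50,57): print(th,y,s.proj([st['tcp_pos']+M@[0,y,th],st['tcp_pos']+M@[0,-y,th]]).round(1).tolist())
pts=[st['tcp_pos']+M@[x,sg*y,60] for x in(-11,11) for y in (42.7,57) for sg in(1,-1)]
s.crop('s5.png',265,140,345,210,9,pts)
```

```text
[508.0448877  108.6512612  199.58005483] [-0.025 -0.024 -0.03  -0.004 -0.002  0.001]
59 42.7 [[322.5, 178.9], [294.4, 191.8]]
59 50 [[324.9, 177.8], [291.9, 192.9]]
59 57 [[327.1, 176.8], [289.6, 194.0]]
66 42.7 [[322.3, 180.9], [294.3, 193.8]]
66 50 [[324.6, 179.8], [291.8, 194.9]]
66 57 [[326.9, 178.8], [289.5, 196.0]]
72.6 42.7 [[322.1, 182.8], [294.2, 195.6]]
72.6 50 [[324.4, 181.7], [291.7, 196.8]]
72.6 57 [[326.6, 180.7], [289.4, 197.9]]
```

View pics/s5.png

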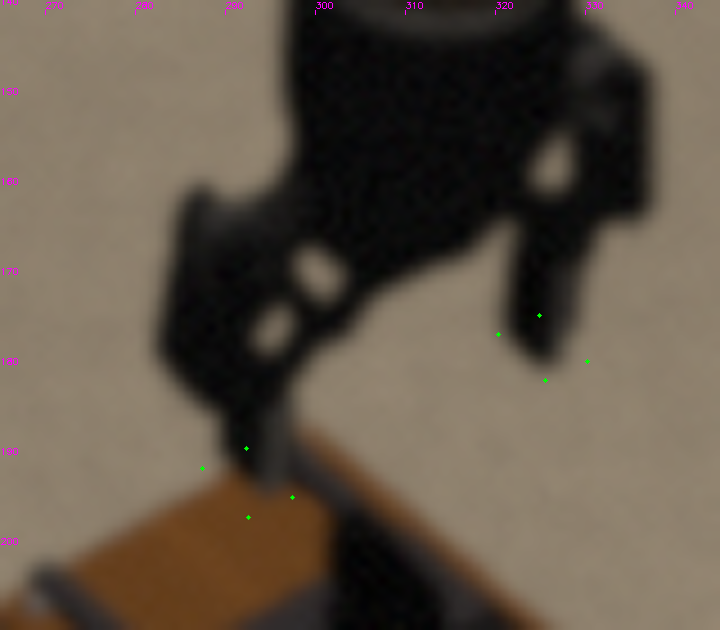

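```bash
python3 plan.py goto 508.2 108.4 128 167.7; python3 -m creep '[{"twist":[0,0,0],"delta_pos":[0,0,0.012],"gripper":1},{"twist":[0,0,0],"delta_pos":[0,0,0.03],"gripper":1},{"twist":[0,0,0],"delta_pos":[0,0,0.048],"gripper":1},{"twist":[0,0,0],"delta_pos":[0,0,0.062],"gripper":1},{"twist":[0,0,0],"delta_pos":[0,0,0.072],"gripper":0.7},{"twist":[0,0,0],"delta_pos":[0,0,0.072],"gripper":0.5},{"twist":[0,0,0],"delta_pos":[0,0,0.072],"gripper":0.3},{"twist":[0,0,0],"delta_pos":[0,0,0.072],"gripper":0.25}]' 50; python3 plan.py rec 0 0 .072 0 0 0
python3 -c "
from h import *
print(bot.state()['opening'],bot.state()['tcp_pos'])
s=Cam('scene')
s.crop('s6.png',265,140,345,230,7)
"
```

```text
delta [-0.0004, 0.0001, 0.0719] twist [0.0, 0.0, -0.0]
cmd [508.2, 108.0, 199.9] az 167.7
clock: 3.22
tcp_pos: [508.6, 107.9, 128.9]
eef_rot: [-1.969, 2.445, -0.001]
wrist_force: [0.6, -0.7, -0.6]
opening: 38.8
cmd [508.2, 108.0, 127.9] az 167.7
38.77971859148181 [508.55272375 107.91282545 128.89504257]
```

View pics/s6.png

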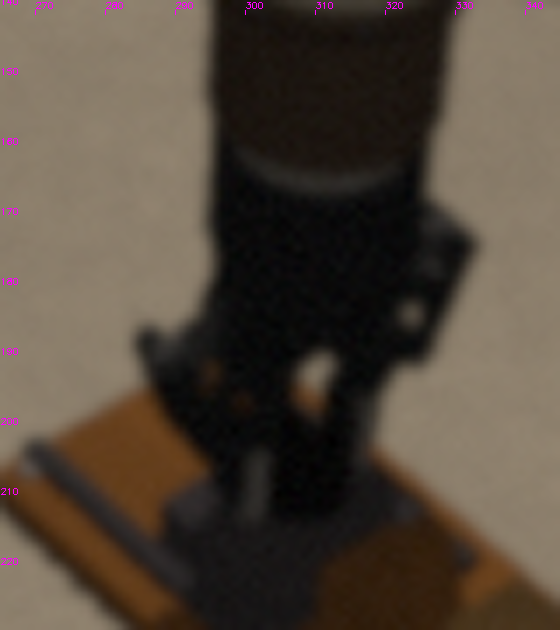

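The fingers straddle the knob, at about (300,208) and (316,205). Now I'll close on it.

```bash
python3 -m creep '[{"twist":[0,0,0],"delta_pos":[0,0,0],"gripper":0.2},{"twist":[0,0,0],"delta_pos":[0,0,0],"gripper":0.15},{"twist":[0,0,0],"delta_pos":[0,0,0],"gripper":0.05},{"twist":[0,0,0],"delta_pos":[0,0,0],"gripper":0.05},{"twist":[0,0,0],"delta_pos":[0,0,0],"gripper":0.05},{"twist":[0,0,0],"delta_pos":[0,0,0],"gripper":0.05}]' 60; python3 -c "
from station import bot
s=bot.state(); print(s['opening'],s['tcp_pos'],s['ft_torque'],s['wrist_force'])"
```

```text
clock: 3.77
tcp_pos: [507.0, 108.0, 130.9]
eef_rot: [1.97, -2.446, -0.001]
wrist_force: [-9.0, 1.9, 16.7]
opening: 13.0
12.971165085498736 [507.01362845 107.9758736  130.91104874] [ 0.36693506  2.78387422 -0.10080819] [-8.98418095  1.87634475 16.68428936]
```

```bash
python3 plan.py goto 506.7 108.0 131 167.7;  python3 -m creep '[{"twist":[0,0,0],"delta_pos":[0,0.0015,-0.003],"gripper":0.05},{"twist":[0,0,0],"delta_pos":[0,0.0015,-0.003],"gripper":0.05},{"twist":[0,0,0],"delta_pos":[0,0.0015,-0.003],"gripper":0.05}]' 60;python3 plan.py rec 0 .0015 -.003 0 0 0; python3 -c "
from station import bot
s=bot.state(); print(s['opening'],s['tcp_pos'],s['ft_torque'],s['wrist_force'])"
```

```text
delta [0.0003, 0.0015, -0.0031] twist [0.0, 0.0, -0.0]
cmd [508.2, 108.0, 127.9] az 167.7
clock: 4.02
tcp_pos: [506.7, 108.3, 131.2]
eef_rot: [-1.97, 2.446, -0.0]
wrist_force: [1.0, -0.6, -3.8]
opening: 12.6
cmd [506.7, 108.3, 130.9] az 167.7
12.58848779144034 [506.71865358 108.26255042 131.15596408] [-0.25823451 -0.30429893 -0.14470627] [ 1.01036021 -0.62490717 -3.75368266]
```

```bash
python3 -m creep '[{"twist":[0,0,4],"delta_pos":[0,0,0],"gripper":0.05},{"twist":[0,0,9],"delta_pos":[0,0,0],"gripper":0.05},{"twist":[0,0,14],"delta_pos":[0,0,0],"gripper":0.05},{"twist":[0,0,19],"delta_pos":[0,0,0],"gripper":0.05},{"twist":[0,0,24],"delta_pos":[0,0,0],"gripper":0.05},{"twist":[0,0,29],"delta_pos":[0,0,0],"gripper":0.05},{"twist":[0,0,34],"delta_pos":[0,0,0],"gripper":0.05},{"twist":[0,0,39],"delta_pos":[0,0,0],"gripper":0.05},{"twist":[0,0,44],"delta_pos":[0,0,0],"gripper":0.05},{"twist":[0,0,49],"delta_pos":[0,0,0],"gripper":0.05},{"twist":[0,0,54],"delta_pos":[0,0,0],"gripper":0.05},{"twist":[0,0,58],"delta_pos":[0,0,0],"gripper":0.05}]' 60;python3 plan.py rec 0 0 0 0 0 58; python3 -c "
from station import bot
from scipy.spatial.transform import Rotation as R
import numpy as np
s=bot.state(); print(s['opening'],s['tcp_pos'],s['ft_torque'],s['wrist_force']); y=R.from_rotvec(s['eef_rot']).as_matrix()[:,1]; print(np.degrees(np.arctan2(y[1],y[0])))"
```

```text
clock: 5.02
tcp_pos: [506.3, 108.8, 131.2]
eef_rot: [0.533, -3.096, -0.001]
wrist_force: [-1.7, 2.8, -0.8]
opening: 13.1
cmd [506.7, 108.3, 130.9] az 109.7
13.129744020679306 [506.2557247  108.77023508 131.24527585] [0.67912478 0.61230193 0.18183404] [-1.73535484  2.81530548 -0.76062676]
109.52164971462521
```

```bash
python3 -m creep '[{"twist":[0,0,4],"delta_pos":[0,0,0],"gripper":0.05},{"twist":[0,0,8],"delta_pos":[0,0,0],"gripper":0.05},{"twist":[0,0,12],"delta_pos":[0,0,0],"gripper":0.05},{"twist":[0,0,16],"delta_pos":[0,0,0],"gripper":0.05},{"twist":[0,0,20],"delta_pos":[0,0,0],"gripper":0.05},{"twist":[0,0,23],"delta_pos":[0,0,0],"gripper":0.05},{"twist":[0,0,25],"delta_pos":[0,0,0],"gripper":0.05},{"twist":[0,0,26],"delta_pos":[0,0,0],"gripper":0.05},{"twist":[0,0,26],"delta_pos":[0,0,0],"gripper":0.05}]' 60;python3 plan.py rec 0 0 0 0 0 26; python3 -c "
from station import bot
from scipy.spatial.transform import Rotation as R
import numpy as np
s=bot.state(); print(s['opening'],s['tcp_pos'],s['ft_torque'],s['wrist_force']); y=R.from_rotvec(s['eef_rot']).as_matrix()[:,1]; print(np.degrees(np.arctan2(y[1],y[0])))"
```

```text
clock: 5.77
tcp_pos: [506.2, 109.2, 131.3]
eef_rot: [-0.161, -3.137, 0.001]
wrist_force: [-3.5, 3.8, -0.1]
opening: 12.5
cmd [506.7, 108.3, 130.9] az 83.7
12.520195900512121 [506.1879477  109.17399433 131.31094389] [1.13329946 1.07977238 1.56398605] [-3.47969225  3.77139575 -0.09794861]
84.10982164304563
```

```bash
python3 -m creep '[{"twist":[0,0,-1.5],"delta_pos":[0,0,0],"gripper":0.05},{"twist":[0,0,-1.5],"delta_pos":[0,0,0],"gripper":0.25},{"twist":[0,0,-1.5],"delta_pos":[0,0,0],"gripper":0.35},{"twist":[0,0,-1.5],"delta_pos":[0,0,0],"gripper":0.35},{"twist":[0,0,-1.5],"delta_pos":[0,0,-0.02],"gripper":0.35},{"twist":[0,0,-1.5],"delta_pos":[0,0,-0.05],"gripper":0.4},{"twist":[0,0,-1.5],"delta_pos":[0,0,-0.08],"gripper":1},{"twist":[0,0,-1.5],"delta_pos":[0,0,-0.1],"gripper":1}]' 60;python3 plan.py rec 0 0 -.1 0 0 -1.5; python3 plan.py goto 503.6 -132.2 230 188
```

```text
clock: 6.43
tcp_pos: [507.6, 108.3, 234.0]
eef_rot: [0.133, 3.135, 0.002]
wrist_force: [0.3, 0.1, 0.6]
opening: 57.3
cmd [506.7, 108.3, 230.9] az 85.2
delta [-0.017, -0.2399, 0.0009] twist [-0.0, -0.0, -102.8]
cmd [506.7, 108.3, 230.9] az 85.2
```

```bash
python3 plan.py goto 503.6 -132.2 200 8; python3 -m creep '[{"twist":[0,0,4],"delta_pos":[-0.001,-0.012,0],"gripper":1},{"twist":[0,0,11],"delta_pos":[-0.002,-0.035,0],"gripper":1},{"twist":[0,0,18],"delta_pos":[-0.004,-0.06,0.005],"gripper":1},{"twist":[0,0,25],"delta_pos":[-0.006,-0.085,0.01],"gripper":1},{"twist":[0,0,32],"delta_pos":[-0.008,-0.11,0.015],"gripper":1},{"twist":[0,0,39],"delta_pos":[-0.01,-0.135,0.02],"gripper":1},{"twist":[0,0,46],"delta_pos":[-0.012,-0.16,0.025],"gripper":1},{"twist":[0,0,53],"delta_pos":[-0.014,-0.185,0.03],"gripper":1},{"twist":[0,0,60],"delta_pos":[-0.015,-0.208,0.03],"gripper":1},{"twist":[0,0,67],"delta_pos":[-0.016,-0.225,0.03],"gripper":1},{"twist":[0,0,73],"delta_pos":[-0.017,-0.236,0.031],"gripper":1},{"twist":[0,0,77.2],"delta_pos":[-0.017,-0.24,0.031],"gripper":1}]';python3 plan.py rec -.017 -.24 .031 0 0 77.2
python3 -c "
from h import *
t=Cam('top'); s=Cam('scene');s=Cam('scene')
st=bot.state(); print(st['tcp_pos'],st['qpos'])
M=R.from_rotvec(st['eef_rot']).as_matrix()
s.crop('s7.png',165,110,275,200,7)
t.crop('t7.png',150,185,265,250,6)
"
```

```text
delta [-0.017, -0.2399, 0.0309] twist [0.0, 0.0, 77.2]
cmd [506.7, 108.3, 230.9] az 85.2
clock: 7.43
tcp_pos: [503.4, -134.1, 199.9]
eef_rot: [2.071, 2.362, 0.0]
wrist_force: [0.3, 0.1, -0.5]
opening: 85.2
cmd [503.6, -132.3, 199.9] az 8.0
[ 503.45752998 -132.79187645  200.05503188] [ 5.40561641e-02  3.12860418e-01 -3.90839629e-01 -2.09254737e-06
 -8.66744984e-01 -3.05596347e+00]
```

View pics/s7.png

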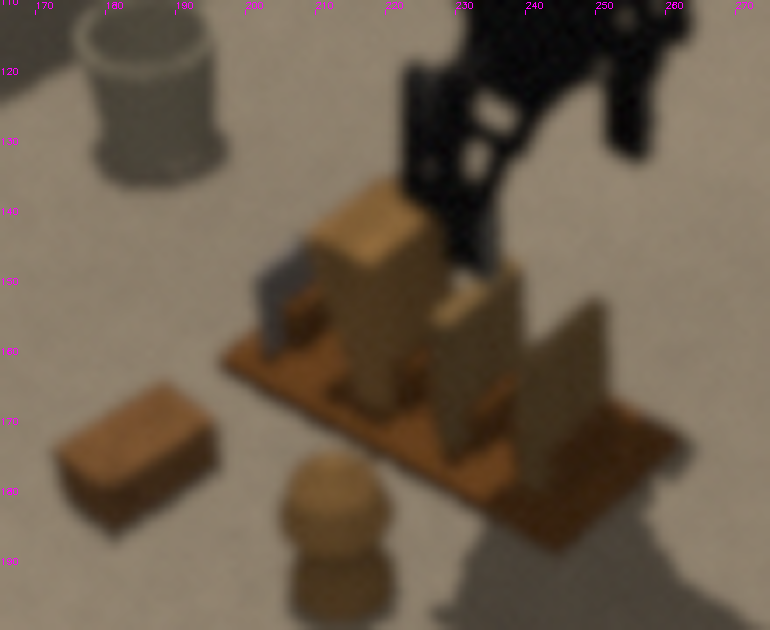

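View pics/t7.png

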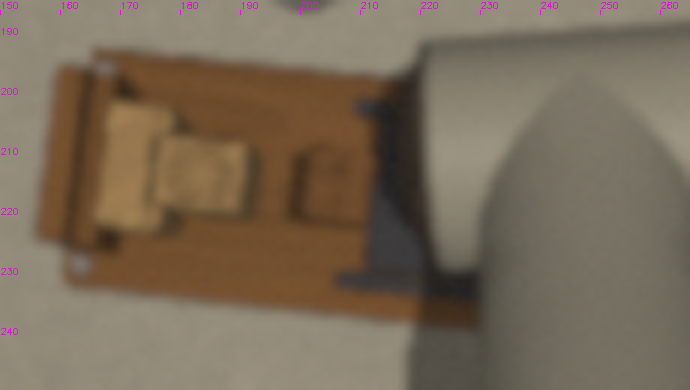

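q6 is close to its limit because of how the azimuth wraps. A half turn back gives the same grasp and leaves room to reach the vice.

```bash
python3 -m creep '[{"twist":[0,0,-4],"delta_pos":[0,0,0],"gripper":1},{"twist":[0,0,-11],"delta_pos":[0,0,0],"gripper":1},{"twist":[0,0,-18],"delta_pos":[0,0,0],"gripper":1},{"twist":[0,0,-25],"delta_pos":[0,0,0],"gripper":1},{"twist":[0,0,-32],"delta_pos":[0,0,0],"gripper":1},{"twist":[0,0,-39],"delta_pos":[0,0,0],"gripper":1},{"twist":[0,0,-46],"delta_pos":[0,0,0],"gripper":1},{"twist":[0,0,-53],"delta_pos":[0,0,0],"gripper":1},{"twist":[0,0,-60],"delta_pos":[0,0,0],"gripper":1},{"twist":[0,0,-67],"delta_pos":[0,0,0],"gripper":1},{"twist":[0,0,-74],"delta_pos":[0,0,0],"gripper":1},{"twist":[0,0,-80],"delta_pos":[0,0,0],"gripper":1}]'
python3 -m creep '[{"twist":[0,0,-7],"delta_pos":[0,0,0],"gripper":1},{"twist":[0,0,-14],"delta_pos":[0,0,0],"gripper":1},{"twist":[0,0,-21],"delta_pos":[0,0,0],"gripper":1},{"twist":[0,0,-28],"delta_pos":[0,0,0],"gripper":1},{"twist":[0,0,-35],"delta_pos":[0,0,0],"gripper":1},{"twist":[0,0,-42],"delta_pos":[0,0,0],"gripper":1},{"twist":[0,0,-49],"delta_pos":[0,0,0],"gripper":1},{"twist":[0,0,-56],"delta_pos":[0,0,0],"gripper":1},{"twist":[0,0,-63],"delta_pos":[0,0,0],"gripper":1},{"twist":[0,0,-70],"delta_pos":[0,0,0],"gripper":1},{"twist":[0,0,-75],"delta_pos":[0,0,0],"gripper":1},{"twist":[0,0,-80],"delta_pos":[0,0,0],"gripper":1}]'
python3 plan.py rec 0 0 0 0 0 -160; python3 plan.py goto 503.6 -132.2 116 188
```

```text
clock: 8.58
tcp_pos: [503.6, -131.7, 200.1]
eef_rot: [0.042, 3.141, 0.0]
wrist_force: [0.4, -0.1, -0.1]
opening: 85.5
clock: 9.58
tcp_pos: [503.7, -131.7, 200.2]
eef_rot: [-1.985, 2.434, -0.0]
wrist_force: [-0.2, -0.6, 0.1]
opening: 85.4
cmd [503.6, -132.3, 199.9] az 168.0
delta [-0.0001, -0.0, 0.0839] twist [0.0, 0.0, -20.0]
cmd [503.6, -132.3, 199.9] az 168.0
```

```bash
python3 -m creep '[{"twist":[0,0,-6],"delta_pos":[0,0,0.005],"gripper":1},{"twist":[0,0,-13],"delta_pos":[0,0,0.015],"gripper":1},{"twist":[0,0,-20],"delta_pos":[0,0,0.025],"gripper":1},{"twist":[0,0,-20],"delta_pos":[0,0,0.04],"gripper":1},{"twist":[0,0,-20],"delta_pos":[0,0,0.055],"gripper":1},{"twist":[0,0,-20],"delta_pos":[0,0,0.07],"gripper":1},{"twist":[0,0,-20],"delta_pos":[0,0,0.08],"gripper":1},{"twist":[0,0,-20],"delta_pos":[0,0,0.084],"gripper":1},{"twist":[0,0,-20],"delta_pos":[0,0,0.084],"gripper":0.7},{"twist":[0,0,-20],"delta_pos":[0,0,0.084],"gripper":0.6},{"twist":[0,0,-20],"delta_pos":[0,0,0.084],"gripper":0.5},{"twist":[0,0,-20],"delta_pos":[0,0,0.084],"gripper":0.5}]' 30
python3 plan.py rec 0 0 .084 0 0 -20
python3 -c "
from h import *
st=bot.state(); print(st['tcp_pos'],st['wrist_force'],st['ft_torque'],st['opening'])
s=Cam('scene')
s.crop('s8.png',185,110,275,200,7)
"
```

```text
clock: 10.58
tcp_pos: [504.2, -132.2, 116.9]
eef_rot: [-2.371, 2.059, -0.003]
wrist_force: [0.8, 0.2, -0.4]
opening: 49.6
cmd [503.6, -132.3, 115.9] az -172.0
[ 504.16377857 -132.17704353  116.93410464] [ 0.76798383  0.17508451 -0.41222448] [ 0.0089666  -0.0302329   0.02557247] 49.551654170335
```

View pics/s8.png

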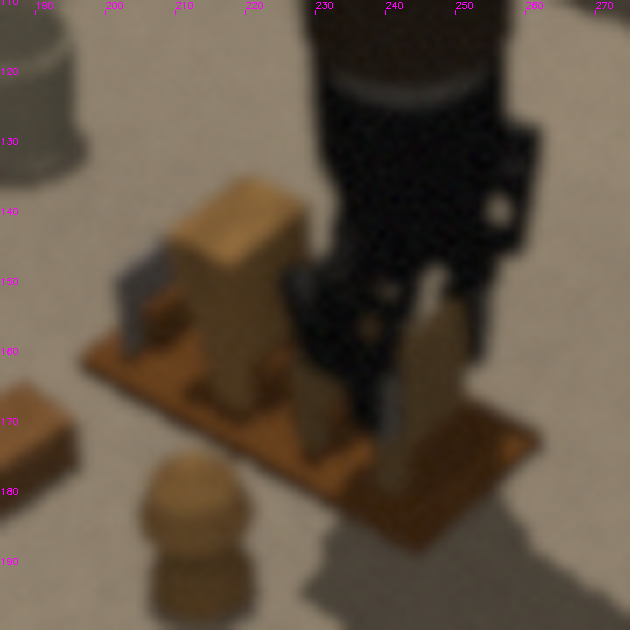

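```bash
python3 -m creep '[{"twist":[0,0,0],"delta_pos":[0,0,0],"gripper":0.45},{"twist":[0,0,0],"delta_pos":[0,0,0],"gripper":0.4},{"twist":[0,0,0],"delta_pos":[0,0,0],"gripper":0.4},{"twist":[0,0,0],"delta_pos":[0,0,-0.004],"gripper":0.4},{"twist":[0,0,0],"delta_pos":[0,0,-0.02],"gripper":0.4},{"twist":[0,0,0],"delta_pos":[0,0,-0.05],"gripper":0.4},{"twist":[0,0,0],"delta_pos":[0,0,-0.08],"gripper":0.4},{"twist":[0,0,0],"delta_pos":[0,0,-0.1],"gripper":0.4},{"twist":[0,0,0],"delta_pos":[0,0,-0.11],"gripper":0.4},{"twist":[0,0,0],"delta_pos":[0,0,-0.11],"gripper":0.4}]' 40
python3 plan.py rec 0 0 -.11 0 0 0
python3 -c "
from h import *
s=Cam('scene');s=Cam('scene');t=Cam('top')
st=bot.state(); print(st['tcp_pos'],st['wrist_force'],st['ft_torque'],st['opening'])
M=R.from_rotvec(st['eef_rot']).as_matrix()
P=st['tcp_pos']
# predicted spacer corners
z=10-116.5
pts=[P+[0,0,0]+M@[a,b,c] for a in(-5,5) for b in(-25,25) for c in (36,106)]
print(s.proj(pts).round(1).tolist())
s.crop('s9.png',205,80,275,180,7,pts)
t.crop('t9.png',220,150,340,230,6)
"
```

```text
clock: 11.47
tcp_pos: [504.3, -132.2, 228.1]
eef_rot: [-2.369, 2.059, -0.005]
wrist_force: [0.1, -1.0, -0.5]
opening: 49.4
cmd [503.6, -132.3, 225.9] az -172.0
[ 502.4699394  -132.1266606   224.25107805] [-0.32096474 -0.43173549 -0.11879642] [ 0.01347951  0.00733411 -0.00728987] 49.64262675722835
[[239.2, 131.4], [240.3, 151.6], [251.2, 122.1], [251.8, 142.3], [236.3, 129.9], [237.4, 150.2], [248.3, 120.7], [249.0, 140.9]]
```

View pics/s9.png

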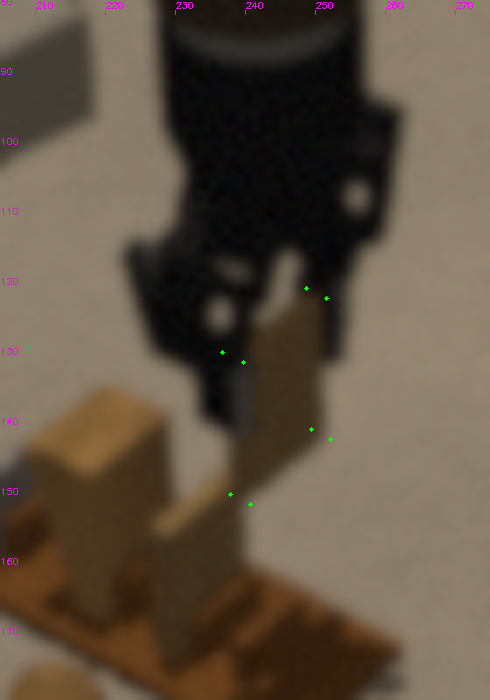

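View pics/t9.png

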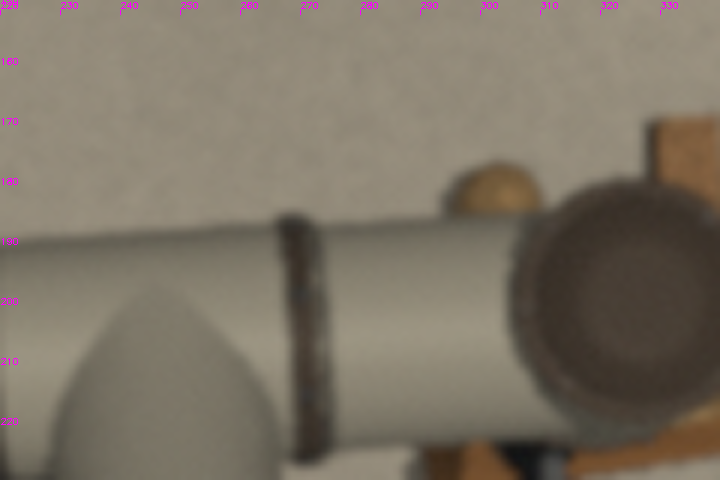

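```bash
python3 plan.py goto 517.2 195 226 173.4; python3 -m creep '[{"twist":[0,0,1],"delta_pos":[0.001,-0.01,0],"gripper":0.4},{"twist":[0,0,3],"delta_pos":[0.003,-0.032,0],"gripper":0.4},{"twist":[0,0,5],"delta_pos":[0.005,-0.065,0],"gripper":0.4},{"twist":[0,0,7],"delta_pos":[0.008,-0.1,0],"gripper":0.4},{"twist":[0,0,9],"delta_pos":[0.011,-0.138,0],"gripper":0.4},{"twist":[0,0,11],"delta_pos":[0.014,-0.175,0],"gripper":0.4},{"twist":[0,0,12],"delta_pos":[0.018,-0.21,0],"gripper":0.4},{"twist":[0,0,13],"delta_pos":[0.021,-0.245,0],"gripper":0.4},{"twist":[0,0,14],"delta_pos":[0.025,-0.275,0],"gripper":0.4},{"twist":[0,0,14.6],"delta_pos":[0.028,-0.3,0],"gripper":0.4}]'
```

```text
delta [-0.3222, -0.059, -0.0001] twist [0.0, 0.0, 14.6]
cmd [503.6, -132.3, 225.9] az -172.0
clock: 12.45
tcp_pos: [806.6, -118.0, 222.2]
eef_rot: [2.087, -2.345, -0.003]
wrist_force: [0.4, -0.1, -0.5]
opening: 49.7
```

I typed that row before reading the computed axes, so the tool went outward in x instead. It stayed at a safe height with no contact. From here I'll compute first and then move.

```bash
python3 plan.py rec .028 -.3 0 0 0 14.6;  python3 plan.py goto 517.2 195 226 173.4; python3 -c "
from h import *
st=bot.state(); print(st['tcp_pos'],st['qpos'].round(2))
t=Cam('top'); cv2.imwrite('pics/t10.png',t.f[:,:,::-1])"
```

```text
cmd [804.6, -118.2, 225.9] az 173.4
delta [-0.2781, 0.3215, -0.0001] twist [0.0, 0.0, -0.0]
cmd [804.6, -118.2, 225.9] az 173.4
[ 806.56720114 -117.96972521  222.15144608] [ 0.05  0.77  0.49 -0.   -1.29 -0.17]
```

View pics/t10.png

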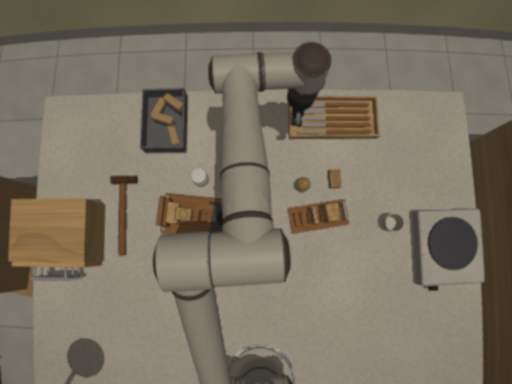

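Nothing was disturbed: the jar is still at (199,177), the finial at (303,184), and the tray is as it was. Moving to above the gap.

```bash
python3 -m creep '[{"twist":[0,0,0],"delta_pos":[-0.007,0.008,0],"gripper":0.4},{"twist":[0,0,0],"delta_pos":[-0.023,0.027,0],"gripper":0.4},{"twist":[0,0,0],"delta_pos":[-0.047,0.054,0],"gripper":0.4},{"twist":[0,0,0],"delta_pos":[-0.073,0.084,0],"gripper":0.4},{"twist":[0,0,0],"delta_pos":[-0.1,0.115,0],"gripper":0.4},{"twist":[0,0,0],"delta_pos":[-0.127,0.147,0],"gripper":0.4},{"twist":[0,0,0],"delta_pos":[-0.154,0.178,0],"gripper":0.4},{"twist":[0,0,0],"delta_pos":[-0.18,0.208,0],"gripper":0.4},{"twist":[0,0,0],"delta_pos":[-0.206,0.238,0],"gripper":0.4},{"twist":[0,0,0],"delta_pos":[-0.232,0.268,0],"gripper":0.4},{"twist":[0,0,0],"delta_pos":[-0.255,0.295,0],"gripper":0.4},{"twist":[0,0,0],"delta_pos":[-0.27,0.312,0],"gripper":0.4}]'
python3 -m creep '[{"twist":[0,0,0],"delta_pos":[-0.006,0.007,0],"gripper":0.4},{"twist":[0,0,0],"delta_pos":[-0.008,0.0095,0],"gripper":0.4},{"twist":[0,0,0],"delta_pos":[-0.008,0.0095,0],"gripper":0.4},{"twist":[0,0,0],"delta_pos":[-0.008,0.0095,0],"gripper":0.4}]'
python3 plan.py rec -.278 .3215 0 0 0 0
python3 -c "
from h import *
s=Cam('scene')
st=bot.state(); print(st['tcp_pos'],st['wrist_force'],st['qpos'].round(2))
s.crop('s11.png',275,140,385,250,6)
"
```

```text
clock: 13.5
tcp_pos: [523.2, 187.7, 224.5]
eef_rot: [2.09, -2.342, -0.001]
wrist_force: [0.1, 0.7, 0.3]
opening: 49.5
clock: 13.83
tcp_pos: [517.7, 194.4, 225.3]
eef_rot: [2.088, -2.346, 0.0]
wrist_force: [0.3, 0.5, -0.1]
opening: 49.3
cmd [517.1, 194.9, 225.9] az 173.4
[517.80446812 194.20362619 225.37260619] [-0.2819939  -1.2557267  -0.65957041] [ 0.65  0.33 -0.28  0.   -0.96 -0.77]
```

View pics/s11.png

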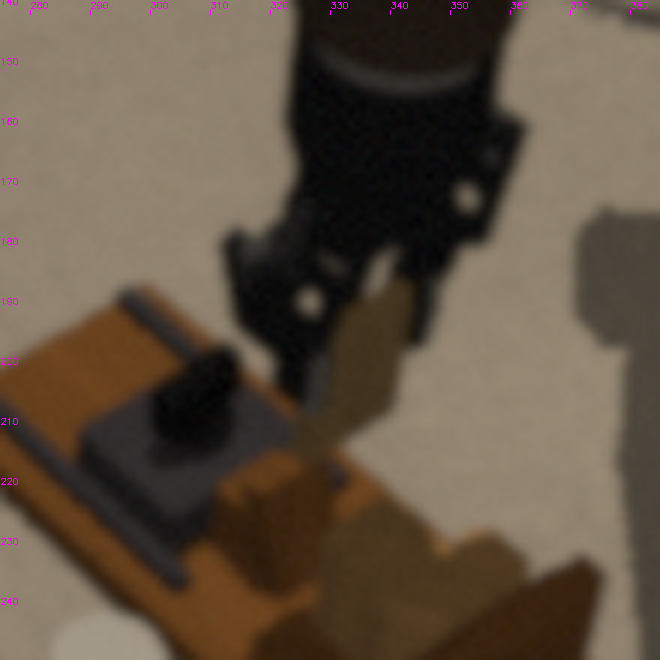

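```bash
python3 -c "
from h import *
s=Cam('scene')
st=bot.state(); print(st['tcp_pos'],st['wrist_force'])
M=R.from_rotvec(st['eef_rot']).as_matrix(); P=st['tcp_pos']
pts=[P+M@[a,b,c] for a in(-5,5) for b in(-25,25) for c in (36.5,106.5)]
print(s.proj(pts).round(1).tolist())
s.crop('s12.png',315,170,360,230,12,pts); s.crop('s12b.png',315,170,360,230,12)
"; cd pics; python3 -c "
import cv2,numpy as np
cv2.imwrite('s12c.png',np.hstack([cv2.resize(cv2.imread(f),None,fx=.75,fy=.75) for f in('s12.png','s12b.png')]))"
```

```text
[517.82755118 194.07684419 225.46690362] [ 0.60358635 -0.2459595  -0.90727876]
[[328.1, 196.9], [325.5, 217.4], [344.0, 187.4], [340.7, 208.0], [325.1, 194.4], [322.6, 214.9], [341.0, 185.1], [337.8, 205.6]]
```

View pics/s12c.png

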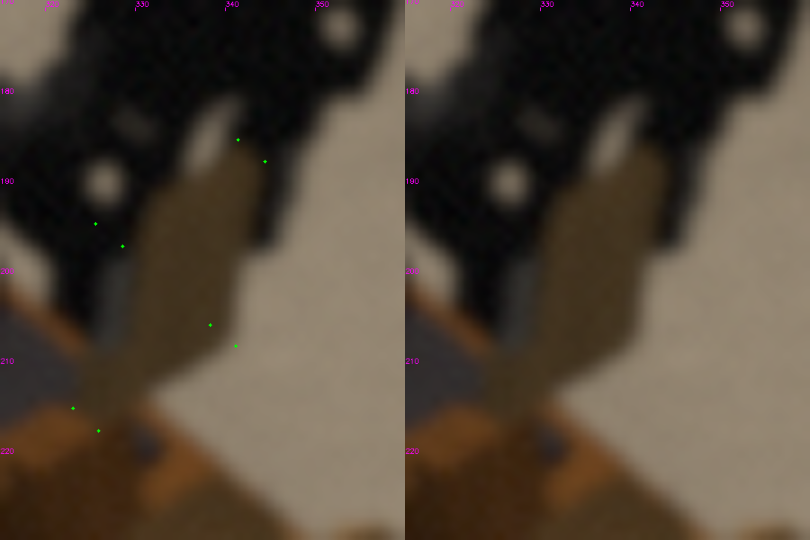

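The model overlays the held spacer closely: it is centred in the grip and upright. The knob bar now lies across the vice. Lowering it into the mouth of the gap, a little clear of the bracket.

```bash
python3 -m creep '[{"twist":[0,0,0],"delta_pos":[0.001,0,0.005],"gripper":0.4},{"twist":[0,0,0],"delta_pos":[0.0025,0,0.015],"gripper":0.4},{"twist":[0,0,0],"delta_pos":[0.0025,0,0.027],"gripper":0.4},{"twist":[0,0,0],"delta_pos":[0.0025,0,0.04],"gripper":0.4},{"twist":[0,0,0],"delta_pos":[0.0025,0,0.052],"gripper":0.4},{"twist":[0,0,0],"delta_pos":[0.0025,0,0.06],"gripper":0.4},{"twist":[0,0,0],"delta_pos":[0.0025,0,0.06],"gripper":0.4},{"twist":[0,0,0],"delta_pos":[0.0025,0,0.06],"gripper":0.4}]'
python3 plan.py rec .0025 0 .06 0 0 0
python3 -c "
from h import *
s=Cam('scene')
st=bot.state(); print(st['tcp_pos'],st['wrist_force'],st['ft_torque'])
s.crop('s13.png',285,170,385,260,7)
"
```

```text
clock: 14.6
tcp_pos: [516.7, 192.0, 165.2]
eef_rot: [2.089, -2.345, 0.0]
wrist_force: [0.5, -0.2, 0.3]
opening: 49.5
cmd [516.9, 192.4, 165.9] az 173.4
[517.062224   192.32917409 165.97951839] [-0.28654939 -0.39950592  0.46180155] [4.07556590e-02 2.10102705e-02 4.94773642e-05]
```

View pics/s13.png

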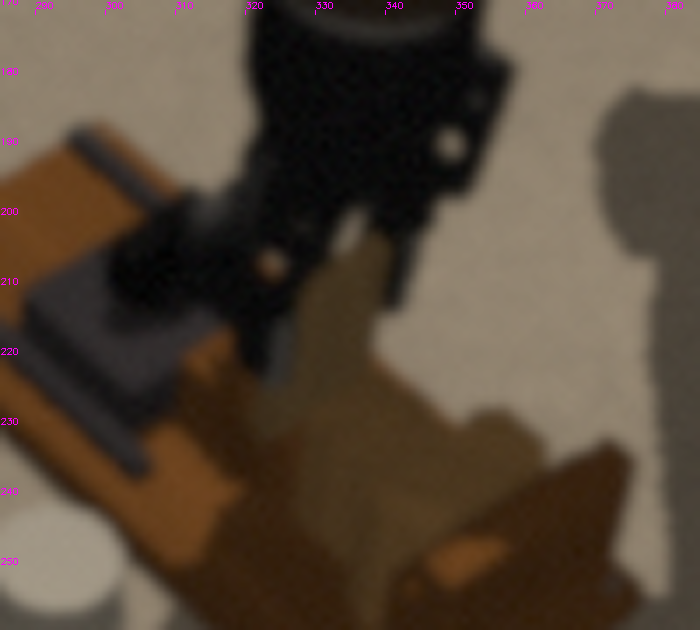

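The spacer is between jaw and bracket with no contact. Now I'll feel for the bracket.

```bash
python3 -m creep '[{"twist":[0,0,0],"delta_pos":[-0.001,0,0.0],"gripper":0.4},{"twist":[0,0,0],"delta_pos":[-0.002,0,0.0],"gripper":0.4},{"twist":[0,0,0],"delta_pos":[-0.003,0,0.0],"gripper":0.4},{"twist":[0,0,0],"delta_pos":[-0.004,0,0.0],"gripper":0.4},{"twist":[0,0,0],"delta_pos":[-0.004,0,0.0],"gripper":0.4}]'
python3 plan.py rec -.004 0 0 0 0 0
```

```text
clock: 15.07
tcp_pos: [517.3, 196.7, 166.3]
eef_rot: [-2.09, 2.345, -0.0]
wrist_force: [-1.0, 0.4, 0.1]
opening: 49.4
cmd [517.3, 196.4, 165.9] az 173.4
```

```bash
python3 -m creep '[{"twist":[0,0,0],"delta_pos":[-0.001,0,0.0],"gripper":0.4},{"twist":[0,0,0],"delta_pos":[-0.002,0,0.0],"gripper":0.4},{"twist":[0,0,0],"delta_pos":[-0.002,0,0.0],"gripper":0.4}]'
python3 -m creep '[{"twist":[0,0,0],"delta_pos":[-0.001,0,0.0],"gripper":0.4},{"twist":[0,0,0],"delta_pos":[-0.001,0,0.0],"gripper":0.4}]'
python3 plan.py rec -.003 0 0 0 0 0
```

```text
clock: 15.32
tcp_pos: [517.5, 198.6, 166.0]
eef_rot: [-2.09, 2.345, -0.0]
wrist_force: [-0.1, -0.3, -0.4]
opening: 49.4
clock: 15.48
tcp_pos: [517.5, 199.3, 165.9]
eef_rot: [2.09, -2.345, 0.0]
wrist_force: [0.8, -0.5, 0.1]
opening: 49.5
cmd [517.7, 199.3, 165.9] az 173.4
```

```bash
python3 -m creep '[{"twist":[0,0,0],"delta_pos":[-0.001,0,0.0],"gripper":0.4},{"twist":[0,0,0],"delta_pos":[-0.001,0,0.0],"gripper":0.4}]'
python3 -m creep '[{"twist":[0,0,0],"delta_pos":[-0.001,0,0.0],"gripper":0.4},{"twist":[0,0,0],"delta_pos":[-0.001,0,0.0],"gripper":0.4}]'
python3 plan.py rec -.002 0 0 0 0 0
python3 -c "
from h import *
s=Cam('scene')
st=bot.state(); print(st['tcp_pos'],st['wrist_force'],st['ft_torque'])
M=R.from_rotvec(st['eef_rot']).as_matrix(); P=st['tcp_pos']
pts=[P+M@[a,b,c] for a in(-5,5) for b in(-25,25) for c in (36.5,106.5)]
s.crop('s14.png',310,190,370,250,10)
s.crop('s14b.png',310,190,370,250,10,pts)
"
```

```text
clock: 15.65
tcp_pos: [517.5, 199.7, 165.9]
eef_rot: [2.089, -2.344, 0.001]
wrist_force: [0.0, -3.2, 1.2]
opening: 49.2
clock: 15.82
tcp_pos: [517.5, 199.9, 165.9]
eef_rot: [2.088, -2.343, 0.002]
wrist_force: [1.3, -6.6, 2.2]
opening: 49.2
cmd [517.9, 201.3, 165.9] az 173.4
[517.53566818 199.90662181 165.90205739] [ 1.03978001 -6.68146331  1.79711363] [-2.07367835 -0.36907363 -0.01104962]
```

View pics/s14b.png

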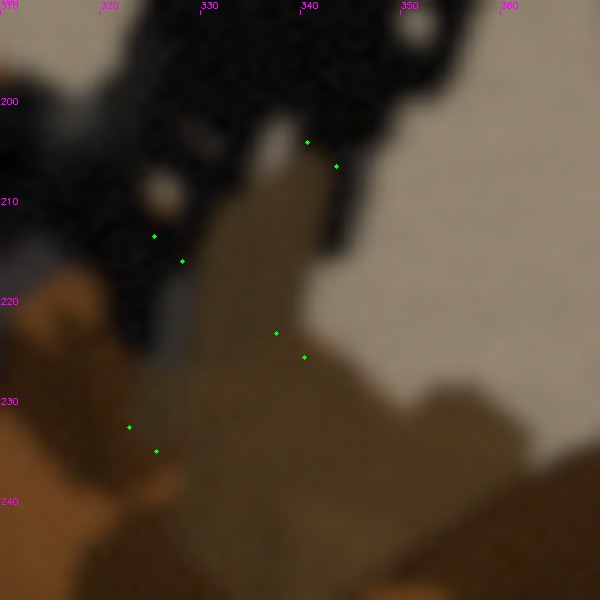

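Contact with the bracket at TCP y of about 199.7. I'll ease back 1 mm and lower along the bracket.

```bash
python3 -m creep '[{"twist":[0,0,0],"delta_pos":[0.0012,0,0.0],"gripper":0.4},{"twist":[0,0,0],"delta_pos":[0.0012,0,0.006],"gripper":0.4},{"twist":[0,0,0],"delta_pos":[0.0012,0,0.013],"gripper":0.4},{"twist":[0,0,0],"delta_pos":[0.0012,0,0.02],"gripper":0.4},{"twist":[0,0,0],"delta_pos":[0.0012,0,0.027],"gripper":0.4},{"twist":[0,0,0],"delta_pos":[0.0012,0,0.033],"gripper":0.4},{"twist":[0,0,0],"delta_pos":[0.0012,0,0.037],"gripper":0.4},{"twist":[0,0,0],"delta_pos":[0.0012,0,0.039],"gripper":0.4},{"twist":[0,0,0],"delta_pos":[0.0012,0,0.039],"gripper":0.4}]'
python3 plan.py rec .0012 0 .039 0 0 0
```

```text
clock: 16.62
tcp_pos: [517.0, 199.6, 125.6]
eef_rot: [2.088, -2.344, -0.001]
wrist_force: [0.1, -5.9, -1.4]
opening: 49.1
cmd [517.7, 200.1, 126.9] az 173.4
```

```bash
python3 -m creep '[{"twist":[0,0,0],"delta_pos":[0.0,0,0.001],"gripper":0.4},{"twist":[0,0,0],"delta_pos":[0,0,0.002],"gripper":0.4},{"twist":[0,0,0],"delta_pos":[0,0,0.002],"gripper":0.4}]'
python3 -m creep '[{"twist":[0,0,0],"delta_pos":[0.0,0,0.001],"gripper":0.4},{"twist":[0,0,0],"delta_pos":[0,0,0.001],"gripper":0.4}]'
python3 plan.py rec 0 0 .003 0 0 0
```

```text
clock: 16.87
tcp_pos: [517.0, 199.6, 125.0]
eef_rot: [2.088, -2.344, -0.0]
wrist_force: [-3.2, -5.0, 6.5]
opening: 49.2
clock: 17.03
tcp_pos: [517.0, 199.6, 124.9]
eef_rot: [2.089, -2.344, 0.0]
wrist_force: [-3.9, -6.4, 12.6]
opening: 49.7
cmd [517.7, 200.1, 123.9] az 173.4
```

```bash
python3 -m creep '[{"twist":[0,0,0],"delta_pos":[0.0,0,-0.001],"gripper":0.4},{"twist":[0,0,0],"delta_pos":[0,0,-0.001],"gripper":0.6},{"twist":[0,0,0],"delta_pos":[0,0,-0.001],"gripper":0.8},{"twist":[0,0,0],"delta_pos":[0,0,-0.001],"gripper":0.85},{"twist":[0,0,0],"delta_pos":[0,0,-0.001],"gripper":0.85},{"twist":[0,0,0],"delta_pos":[0,0,-0.015],"gripper":0.85},{"twist":[0,0,0],"delta_pos":[0,0,-0.04],"gripper":0.85},{"twist":[0,0,0],"delta_pos":[0,0,-0.075],"gripper":0.9},{"twist":[0,0,0],"delta_pos":[0,0,-0.1],"gripper":1},{"twist":[0,0,0],"delta_pos":[0,0,-0.11],"gripper":1}]'
python3 plan.py rec 0 0 -.11 0 0 0;python3 -c "
from h import *
s=Cam('scene')
st=bot.state(); print(st['tcp_pos'],st['wrist_force'],st['ft_torque'])
s.crop('s15.png',285,170,385,260,7)
"; python3 plan.py goto 516.4 -223.3 234 188
```

```text
clock: 17.87
tcp_pos: [519.2, 201.5, 238.1]
eef_rot: [-2.086, 2.338, -0.002]
wrist_force: [0.8, 0.4, 0.2]
opening: 85.2
cmd [517.7, 200.1, 233.9] az 173.4
[519.30107738 201.54990457 238.48695871] [0.95547136 0.70286792 0.97162951] [ 0.02470652 -0.01723749  0.04851672]
delta [0.4208, -0.0473, -0.0001] twist [0.0, 0.0, -14.6]
cmd [517.7, 200.1, 233.9] az 173.4
```

View pics/s15.png

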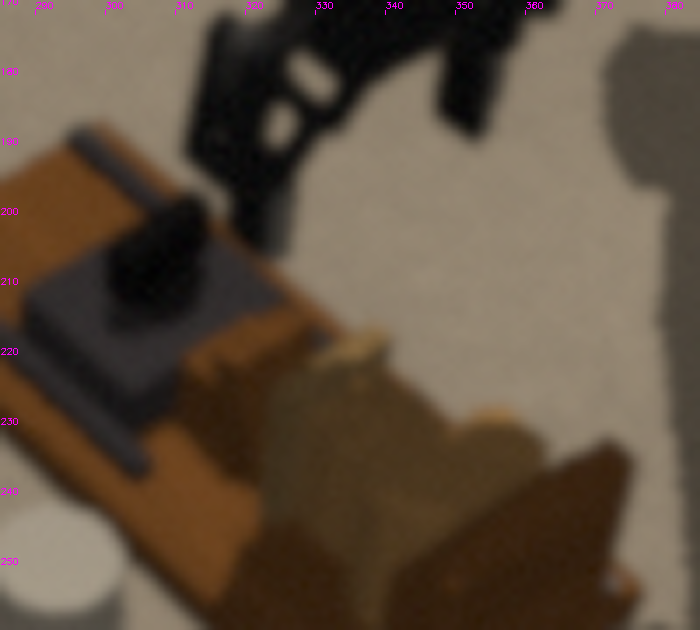

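The spacer stands upright against the bracket, top edge at about (335,220). Now to the wedge.

```bash
python3 -m creep '[{"twist":[0,0,-1],"delta_pos":[0.011,-0.001,0],"gripper":1},{"twist":[0,0,-2],"delta_pos":[0.038,-0.004,0],"gripper":1},{"twist":[0,0,-3],"delta_pos":[0.075,-0.008,0],"gripper":1},{"twist":[0,0,-5],"delta_pos":[0.115,-0.013,0],"gripper":1},{"twist":[0,0,-7],"delta_pos":[0.155,-0.017,0],"gripper":1},{"twist":[0,0,-8],"delta_pos":[0.195,-0.022,0],"gripper":1},{"twist":[0,0,-9],"delta_pos":[0.235,-0.026,0],"gripper":1},{"twist":[0,0,-10],"delta_pos":[0.275,-0.031,0],"gripper":1},{"twist":[0,0,-12],"delta_pos":[0.315,-0.035,0],"gripper":1},{"twist":[0,0,-13],"delta_pos":[0.353,-0.04,0],"gripper":1},{"twist":[0,0,-14],"delta_pos":[0.388,-0.044,0],"gripper":1},{"twist":[0,0,-14.6],"delta_pos":[0.412,-0.046,0],"gripper":1}]'
python3 -m creep '[{"twist":[0,0,0],"delta_pos":[0.008,0,0],"gripper":1},{"twist":[0,0,0],"delta_pos":[0.009,0.001,0],"gripper":1},{"twist":[0,0,0],"delta_pos":[0.009,0.001,0],"gripper":1}]'
python3 plan.py rec .412 -.046 0 0 0 -14.6; python3 plan.py rec .009 .001 0 0 0 0;  python3 plan.py goto 516.4 -223.3 118 188; python3 -c "
from h import *
s=Cam('scene');t=Cam('top')
st=bot.state(); print(st['tcp_pos'],st['wrist_force'],st['ft_torque'])
s.crop('s16.png',165,80,270,180,6); t.crop('t16.png',150,185,265,250,6)
"
```

```text
clock: 18.92
tcp_pos: [515.3, -216.9, 232.1]
eef_rot: [2.369, -2.062, -0.003]
wrist_force: [0.7, 0.3, 0.1]
opening: 85.6
clock: 19.17
tcp_pos: [515.9, -223.2, 232.7]
eef_rot: [2.37, -2.062, -0.003]
wrist_force: [-0.3, 0.3, 0.6]
opening: 85.4
cmd [516.1, -214.4, 233.9] az -172.0
cmd [516.4, -223.5, 233.9] az -172.0
delta [-0.0002, -0.0001, 0.1159] twist [0.0, 0.0, -0.0]
cmd [516.4, -223.5, 233.9] az -172.0
[ 516.24026465 -222.22921561  233.38772232] [-0.15820534  0.99650428 -0.31477975] [ 0.06388689 -0.01012242 -0.01291236]
```

View pics/s16.png

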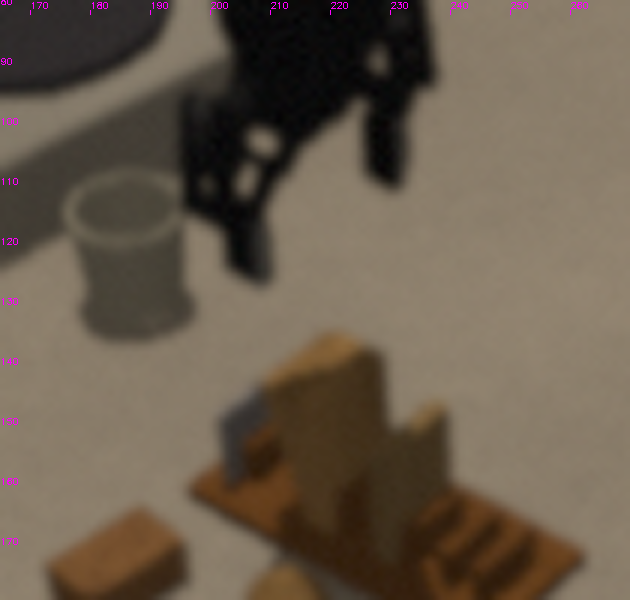

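View pics/t16.png

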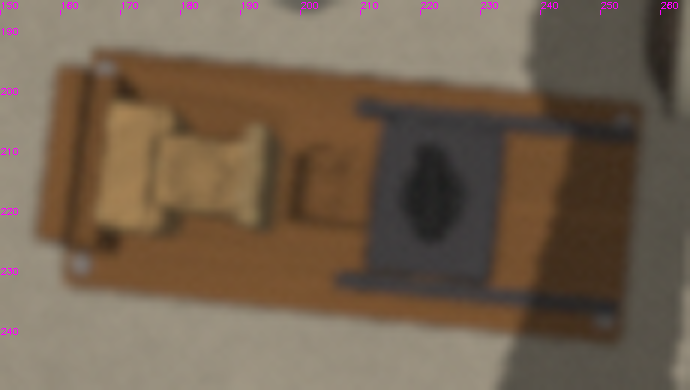

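Top view: the knob bar lies across the vice at (221,217), the jaw is unmoved, and the spacer sits tight against the bracket at (193,214). Gripping the wedge.

```bash
python3 -m creep '[{"twist":[0,0,0],"delta_pos":[0,0,0.01],"gripper":1},{"twist":[0,0,0],"delta_pos":[0,0,0.03],"gripper":1},{"twist":[0,0,0],"delta_pos":[0,0,0.055],"gripper":1},{"twist":[0,0,0],"delta_pos":[0,0,0.08],"gripper":1},{"twist":[0,0,0],"delta_pos":[0,0,0.1],"gripper":1},{"twist":[0,0,0],"delta_pos":[0,0,0.113],"gripper":1},{"twist":[0,0,0],"delta_pos":[0,0,0.117],"gripper":0.8},{"twist":[0,0,0],"delta_pos":[0,0,0.117],"gripper":0.6},{"twist":[0,0,0],"delta_pos":[0,0,0.117],"gripper":0.5},{"twist":[0,0,0],"delta_pos":[0,0,0.117],"gripper":0.4},{"twist":[0,0,0],"delta_pos":[0,0,0.117],"gripper":0.4},{"twist":[0,0,0],"delta_pos":[0,0,0.117],"gripper":0.4}]' 60
python3 plan.py rec 0 0 .117 0 0 0
python3 -c "
from h import *
s=Cam('scene')
st=bot.state(); print(st['tcp_pos'],st['wrist_force'],st['ft_torque'],st['opening'])
s.crop('s17.png',165,90,270,190,6)
"
```

```text
clock: 20.27
tcp_pos: [516.9, -223.1, 117.9]
eef_rot: [-2.37, 2.06, -0.003]
wrist_force: [-0.2, 3.7, 1.8]
opening: 49.4
cmd [516.4, -223.5, 116.9] az -172.0
[ 516.8908377  -223.14774679  117.91831647] [0.62525758 2.30563311 2.39658857] [ 1.04662179 -0.07079173  0.06118368] 49.13596915107234
```

View pics/s17.png

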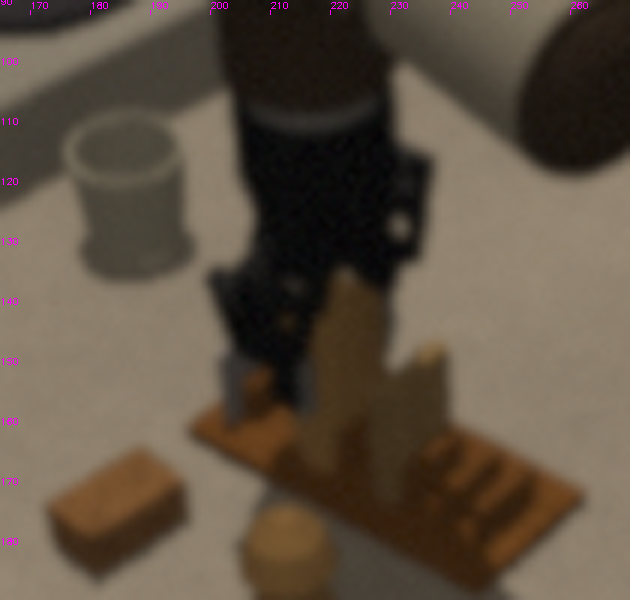

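```bash
python3 -m creep '[{"twist":[0,0,0],"delta_pos":[0,0,-0.004],"gripper":0.4},{"twist":[0,0,0],"delta_pos":[0,0,-0.016],"gripper":0.4},{"twist":[0,0,0],"delta_pos":[0,0,-0.04],"gripper":0.4},{"twist":[0,0,0],"delta_pos":[0,0,-0.07],"gripper":0.4},{"twist":[0,0,0],"delta_pos":[0,0,-0.1],"gripper":0.4},{"twist":[0,0,0],"delta_pos":[0,0,-0.117],"gripper":0.4},{"twist":[0,0,0],"delta_pos":[0,0,-0.12],"gripper":0.4},{"twist":[0,0,0],"delta_pos":[0,0,-0.12],"gripper":0.4}]' 70
python3 plan.py rec 0 0 -.12 0 0 0;  python3 plan.py goto 514.8 178.7 237 173.4
python3 -c "
from h import *
s=Cam('scene')
st=bot.state(); print(st['tcp_pos'],st['wrist_force'],st['ft_torque'],st['opening'])
M=R.from_rotvec(st['eef_rot']).as_matrix(); P=st['tcp_pos']
pts=[P+M@[a,b,c] for a,c in((-13.25,27.9),(25.75,27.9),(-13.25,107.9),(1.25,107.9)) for b in(-25,25) ]
s.crop('s18.png',185,70,265,160,7,pts)
"
```

```text
clock: 20.98
tcp_pos: [516.5, -223.7, 238.4]
eef_rot: [-2.369, 2.06, -0.004]
wrist_force: [0.2, -0.2, -1.7]
opening: 49.2
cmd [516.4, -223.5, 236.9] az -172.0
delta [-0.3985, -0.0544, -0.0001] twist [0.0, 0.0, 14.6]
cmd [516.4, -223.5, 236.9] az -172.0
[ 515.77455347 -223.45396659  236.79171174] [ 0.97213692  0.89200443 -1.05352129] [-0.00092539  0.04924024 -0.017908  ] 49.28874823271832
```

View pics/s18.png

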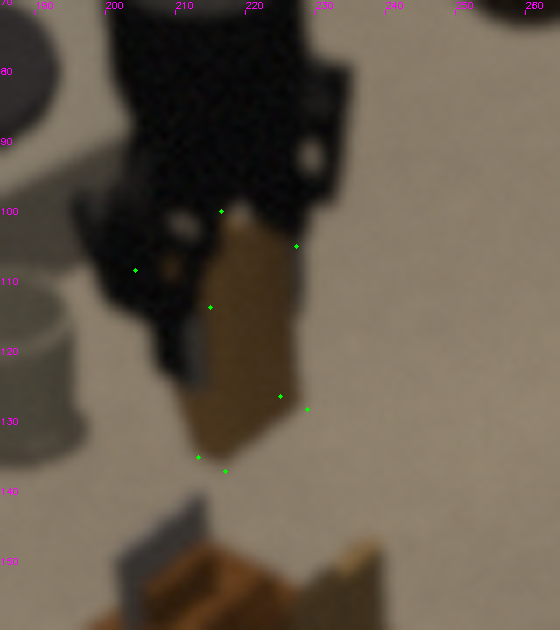

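The wedge is held upright; its lower corner at (216.4,135.5) suggests it sits up to 3 mm toward -y in the grip. Carrying it to the gap.

```bash
python3 -m creep '[{"twist":[0,0,1],"delta_pos":[-0.01,-0.001,0],"gripper":0.4},{"twist":[0,0,2],"delta_pos":[-0.035,-0.005,0],"gripper":0.4},{"twist":[0,0,4],"delta_pos":[-0.07,-0.01,0],"gripper":0.4},{"twist":[0,0,5],"delta_pos":[-0.108,-0.015,0],"gripper":0.4},{"twist":[0,0,7],"delta_pos":[-0.146,-0.02,0],"gripper":0.4},{"twist":[0,0,8],"delta_pos":[-0.184,-0.025,0],"gripper":0.4},{"twist":[0,0,10],"delta_pos":[-0.222,-0.03,0],"gripper":0.4},{"twist":[0,0,11],"delta_pos":[-0.26,-0.036,0],"gripper":0.4},{"twist":[0,0,12],"delta_pos":[-0.298,-0.041,0],"gripper":0.4},{"twist":[0,0,13],"delta_pos":[-0.334,-0.046,0],"gripper":0.4},{"twist":[0,0,14],"delta_pos":[-0.366,-0.05,0],"gripper":0.4},{"twist":[0,0,14.6],"delta_pos":[-0.388,-0.053,0],"gripper":0.4}]' 80
python3 plan.py rec -.388 -.053 0 0 0 14.6; python3 plan.py goto 514.8 178.7 237 173.4
```

```text
clock: 22.03
tcp_pos: [513.8, 170.5, 234.8]
eef_rot: [2.089, -2.342, -0.001]
wrist_force: [-0.4, 0.4, -0.3]
opening: 49.0
cmd [514.8, 168.1, 236.9] az 173.4
delta [-0.0105, 0.0013, -0.0001] twist [0.0, 0.0, -0.0]
cmd [514.8, 168.1, 236.9] az 173.4
```

```bash
python3 -m creep '[{"twist":[0,0,0],"delta_pos":[-0.006,0.001,0],"gripper":0.4},{"twist":[0,0,0],"delta_pos":[-0.0105,0.001,0.005],"gripper":0.4},{"twist":[0,0,0],"delta_pos":[-0.0105,0.001,0.015],"gripper":0.4},{"twist":[0,0,0],"delta_pos":[-0.0105,0.001,0.027],"gripper":0.4},{"twist":[0,0,0],"delta_pos":[-0.0105,0.001,0.035],"gripper":0.4},{"twist":[0,0,0],"delta_pos":[-0.0105,0.001,0.035],"gripper":0.4},{"twist":[0,0,0],"delta_pos":[-0.0105,0.001,0.035],"gripper":0.4},{"twist":[0,0,0],"delta_pos":[-0.0105,0.001,0.035],"gripper":0.4}]' 80
python3 plan.py rec -.0105 .001 .035 0 0 0
python3 -c "
from h import *
s=Cam('scene')
st=bot.state(); print(st['tcp_pos'],st['wrist_force'],st['ft_torque'],st['opening'])
M=R.from_rotvec(st['eef_rot']).as_matrix(); P=st['tcp_pos']
pts=[P+M@[a,b,c] for a,c in((-13.25,27.9),(25.75,27.9),(-13.25,107.9),(1.25,107.9)) for b in(-25,25) ]
s.crop('s19.png',290,150,375,240,8); s.crop('s19b.png',290,150,375,240,8,pts)
"
```

```text
clock: 22.7
tcp_pos: [515.2, 178.1, 202.0]
eef_rot: [-2.089, 2.346, -0.0]
wrist_force: [-0.5, -0.3, -0.5]
opening: 49.2
cmd [515.0, 178.7, 201.9] az 173.4
[515.2956912  178.37092922 202.3763975 ] [-0.11382183  0.27682587 -0.63078878] [-0.00871039 -0.01914851  0.02564022] 49.10755757979604
```

View pics/s19b.png

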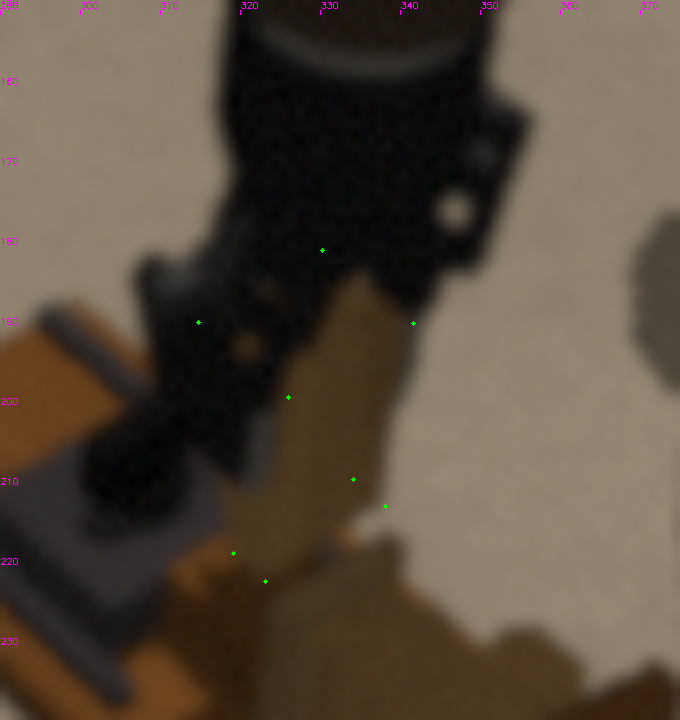

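```bash
python3 -m creep '[{"twist":[0,0,0],"delta_pos":[-0.002,0,0.002],"gripper":0.4},{"twist":[0,0,0],"delta_pos":[-0.002,0,0.008],"gripper":0.4},{"twist":[0,0,0],"delta_pos":[-0.002,0,0.015],"gripper":0.4},{"twist":[0,0,0],"delta_pos":[-0.002,0,0.021],"gripper":0.4},{"twist":[0,0,0],"delta_pos":[-0.002,0,0.023],"gripper":0.4},{"twist":[0,0,0],"delta_pos":[-0.002,0,0.023],"gripper":0.4}]' 80
python3 -m creep '[{"twist":[0,0,0],"delta_pos":[-0.003,0,0.023],"gripper":0.4}]'
python3 plan.py rec -.002 0 .023 0 0 0
```

```text
clock: 23.25
tcp_pos: [514.6, 180.5, 177.8]
eef_rot: [2.088, -2.344, -0.001]
wrist_force: [-0.1, 0.4, -0.8]
opening: 49.3
clock: 23.33
tcp_pos: [516.4, 182.2, 159.5]
eef_rot: [2.092, -2.343, 0.006]
wrist_force: [-1.4, -13.0, 7.4]
opening: 49.2
cmd [515.3, 180.7, 178.9] az 173.4
```

The second row was relative to the new start, so it went down another 23 mm. The forces stayed small. Checking where it is.

```bash
python3 plan.py rec -.003 0 .023 0 0 0; python3 -m creep '[{"twist":[0,0,0],"delta_pos":[0,0,0],"gripper":0.4}]'
python3 -c "
from h import *
s=Cam('scene')
st=bot.state(); print(st['tcp_pos'],st['wrist_force'],st['ft_torque'],st['opening'])
s.crop('s20.png',285,160,385,260,7)
"
```

```text
cmd [515.6, 183.6, 155.9] az 173.4
clock: 23.42
tcp_pos: [515.2, 182.3, 154.6]
eef_rot: [2.087, -2.342, 0.002]
wrist_force: [4.0, -4.1, -6.6]
opening: 49.1
[515.21231224 182.32416233 154.55597699] [ 5.64640248 -4.50580963 -7.25445154] [-1.88140825 -1.32629336 -0.0649307 ] 48.792762094516675
```

View pics/s20.png

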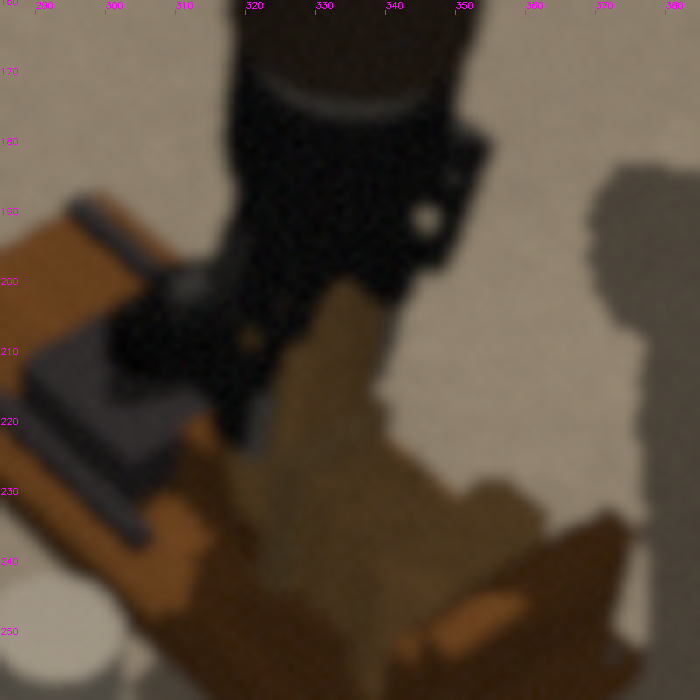

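```bash
python3 -m creep '[{"twist":[0,0,0],"delta_pos":[0,0,0],"gripper":0.4},{"twist":[0,0,0],"delta_pos":[0,0,0],"gripper":0.4},{"twist":[0,0,0],"delta_pos":[0,0,0],"gripper":0.4}]'
python3 -m creep '[{"twist":[0,0,0],"delta_pos":[0,0,0.001],"gripper":0.4},{"twist":[0,0,0],"delta_pos":[0,0,0.002],"gripper":0.4},{"twist":[0,0,0],"delta_pos":[0,0,0.002],"gripper":0.4}]'; python3 plan.py rec 0 0 .002 0 0 0
```

```text
clock: 23.72
tcp_pos: [515.2, 182.3, 154.6]
eef_rot: [2.087, -2.343, 0.001]
wrist_force: [4.1, -4.3, -5.8]
opening: 49.4
clock: 23.97
tcp_pos: [515.2, 182.3, 154.5]
eef_rot: [2.088, -2.343, 0.002]
wrist_force: [0.7, -5.7, 4.4]
opening: 49.2
cmd [515.6, 183.6, 153.9] az 173.4
```

It is already jamming: z stays at 154.5 while the push grows. Pressing further, down and a little toward the bracket.

```bash
python3 -m creep '[{"twist":[0,0,0],"delta_pos":[-0.0003,0,0.001],"gripper":0.4},{"twist":[0,0,0],"delta_pos":[-0.0005,0,0.002],"gripper":0.4},{"twist":[0,0,0],"delta_pos":[-0.0005,0,0.002],"gripper":0.4}]'
python3 -m creep '[{"twist":[0,0,0],"delta_pos":[0,0,0.001],"gripper":0.4},{"twist":[0,0,0],"delta_pos":[0,0,0.001],"gripper":0.4}]'; python3 plan.py rec -.0005 0 .003 0 0 0
python3 -c "
from h import *
s=Cam('scene')
st=bot.state(); print(st['tcp_pos'],st['wrist_force'],st['ft_torque'],st['opening'],st['eef_rot'])
M=R.from_rotvec(st['eef_rot']).as_matrix(); P=st['tcp_pos']
print(M.round(4))
pts=[P+M@[a,b,c] for a,c in((-13.25,27.9),(25.75,27.9),(-13.25,107.9),(1.25,107.9)) for b in(-25,25) ]
s.crop('s21.png',300,190,370,260,10)
"
```

```text
clock: 24.22
tcp_pos: [515.2, 182.4, 154.4]
eef_rot: [2.088, -2.342, 0.003]
wrist_force: [-3.2, -8.6, 14.6]
opening: 49.0
clock: 24.38
tcp_pos: [515.2, 182.5, 154.4]
eef_rot: [2.089, -2.342, 0.003]
wrist_force: [-6.2, -8.2, 21.3]
opening: 49.6
cmd [515.7, 184.1, 150.9] az 173.4
[515.18739897 182.43683552 154.42028121] [-5.25852808 -8.43799593 20.56718647] [-2.98332163  1.79256673 -0.24262183] 49.06397007443887 [ 2.088591   -2.34192127  0.00350762]
[[-1.140e-01 -9.935e-01 -1.200e-03]
 [-9.935e-01  1.140e-01 -4.100e-03]
 [ 4.200e-03  7.000e-04 -1.000e+00]]
```

View pics/s21.png

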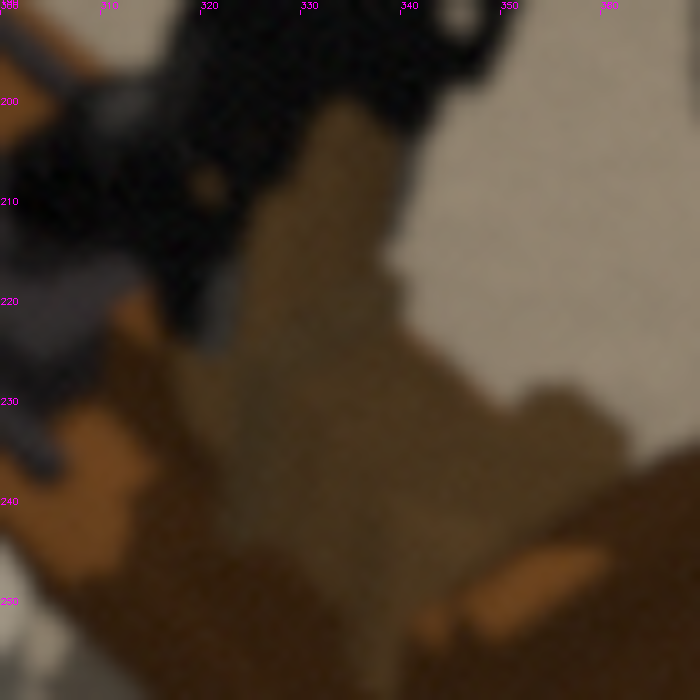

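```bash
python3 -m creep '[{"twist":[0,0,0],"delta_pos":[0,0,-0.0007],"gripper":0.4},{"twist":[0,0,0],"delta_pos":[0,0,-0.0007],"gripper":0.4},{"twist":[0,0,0],"delta_pos":[0,0,-0.0007],"gripper":0.4},{"twist":[0,0,0],"delta_pos":[0,0,-0.0007],"gripper":0.4},{"twist":[0,0,0],"delta_pos":[0,0,-0.0007],"gripper":0.4},{"twist":[0,0,0],"delta_pos":[0,0,-0.0007],"gripper":0.4},{"twist":[0,0,0],"delta_pos":[0,0,-0.0007],"gripper":0.4},{"twist":[0,0,0],"delta_pos":[0,0,-0.0007],"gripper":0.4}]' 80
python3 -c "
from h import *
t=Cam('top');s=Cam('scene')
cv2.imwrite('pics/s22.png',s.f[:,:,::-1]); t.crop('t22.png',140,160,265,250,6)
"
```

```text
clock: 25.1
tcp_pos: [515.2, 182.4, 154.4]
eef_rot: [2.088, -2.342, 0.003]
wrist_force: [-4.0, -7.7, 16.0]
opening: 49.4
```

View pics/s22.png

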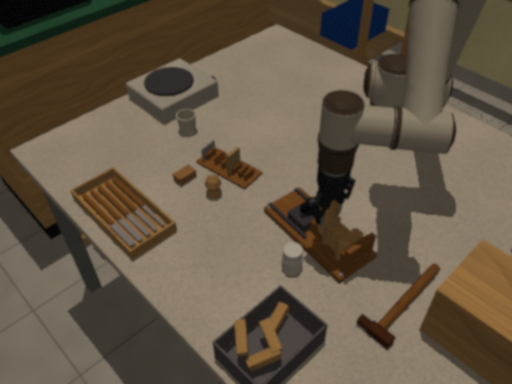

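View pics/t22.png

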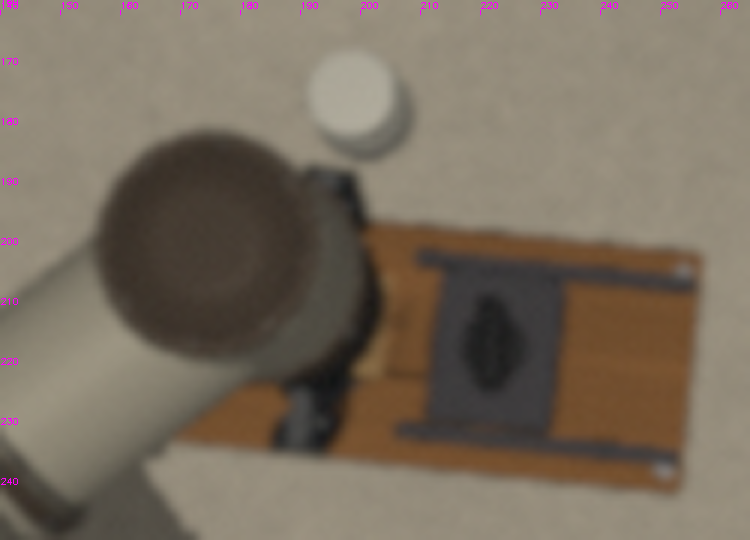

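The jaw carriage hasn't moved (u from about 213.8 to 234.2, as at the start), the knob bar is across the vice, and the bystanders are in place. The wedge holds at z = 154.4 under 16 N down and 8 N toward the bracket. Handing in.

```bash
python3 -c "
from station import bot
print(bot.state()['wrist_force'],bot.state()['opening']); print(bot.close_job())"
```

```text
[-4.35132521 -7.85082464 16.34768812] 49.55566375295883
the job is handed in; nothing more can be done
None
```

The vice jaw is locked, one spacer stands against the bracket, and the wedge is jammed beside it. I handed in the job at about 25 s with the wedge still gripped at 80 N.

- **Knob:** I turned it clockwise until it resisted firmly at the stop (about 1.5 rad by the gripper angle). The top view afterwards shows its bar lying across the vice, and the carriage where it started, to within what the picture resolves.
- **Spacer:** I used only spacer_a; the measured gap was about 14–16 mm. It met the bracket, was lowered to the board, and stood upright when released.
- **Wedge:** It stopped about 28 mm above the board and did not move as the push rose to 21 N. In the last reading I was holding it with about 16 N down and 8 N towards the bracket.

**Slips and disagreements:**
- One move with the spacer in hand went out in +x instead of towards the vice. It stayed above everything and touched nothing.
- One lowering of the wedge went 23 mm further than I intended, so it seated faster than planned. I read at most about 13 N sideways.
- My camera estimate put the bracket face about 2 mm nearer than contact showed. Either value calls for one spacer.
- The last pictures show the bystanders in place, but the gripper hides the jammed joint. That it is tight rests on the forces and the wedge height, not on a view of it.

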